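# Set up the weld-inspection booth for the next batch

## Robot

A 7-joint arm with a two-finger parallel gripper is mounted at the origin on the work surface. World frame = base frame: x ahead of the robot, y to its left, z up, the work surface at z = 0. Lengths are in mm, angles in rad, forces in N, time in s.
With the tool pointing down it reaches from about 400 to 875 mm from the base axis. Payload 4.4 kg.
Tool frame: the origin (TCP) lies midway between the tips of the shut fingers; the grasp point (between the pads) lies 19 mm behind it; z points along the fingers, y is the line along which they close (so a half turn about z gives the same grasp; the last joint's range is limited). The gripper opens to 85 mm and grips with 20 to 120 N. Pads are 22 mm wide; open, the fingers measure 114 mm over their backs; the gripper's body (76 mm by 85 mm) begins 54 mm behind the grasp point. The pads swing forward as they close: fully open they stand 13 mm farther back than shut.
Start: joints at [1.221, 0.628, 0.038, 1.517, -0.027, 0.996, -0.02], TCP at [182.031, -624.005, 231.313] pointing down, gripper open.
Joint ranges: [-3.06, 3.06], [-0.37, 2.12], [-1.25, 1.32], [0.18, 2.47], [-1.1, 4.24], [0.23, 1.98], [-2.94, 2.94]. Speed limits (rad/s): [2.57, 2.57, 3.14, 3.14, 3.14, 3.14, 3.14].

## Interface

Orientations are given as a unit quaternion [x, y, z, w].
In Python, from rig import r gives the robot as it stands.
- The arm moves only by the shell command python3 drive.py 'ROWS' [FORCE]. ROWS is 1 to 5 rows, parted by a bar, with the numbers parted by spaces; each row has 5 numbers: dx, dy, dz in units of 50 mm, then a turn about the tool's z in rad, then the opening from 0.0 (shut) to 1.0 (fully open); each row is the pose to reach, as a shift and turn from the pose commanded when the command began, along the tool's axes at that moment; what a row does not reach only later rows make up. A row lasts 1/12 s, in which the tool goes at most 41.7 mm and 0.125 rad, less where a joint would pass 70% of its speed; a pose out of reach is approached as far as the arm can. The fingers move at their own pace and stop on an object; FORCE is the grip in N (left out, the last holds). Time passes only in rows, so rows that do not move let the fingers close. It prints the time, the measured TCP pose, the force, the opening and the grip force at its end. Input that does not fit is refused with a message, and nothing moves.
- r.observe(): the state, without advancing time (a new reading comes with each control period).
- r.snapshot(name): name is "scene" or "top"; returns a dict with "image" (420x560x3 uint8, red, green, blue), "K" (3x3 intrinsics, pixels), "k1" (the pictures are not rectified: a ray, as slopes to the right and down, at radius r is drawn at 1 + k1 r^2 times it, then the intrinsics apply), "pose" (4x4, takes a point from camera to world coordinates). Camera axes: x right, y down, z forward; pixel columns grow to the right and rows downward; lengths in mm; the calibration is good to about 2 mm. A picture is of the moment at which its call begins. There is no depth.
- r.close_job(): hands the job in; it is judged then, once.
The state is a dict: "clock": time; "joint_pos": joint angles; "qvel": joint speeds; "joint_efforts": joint torques, N m; "position": TCP position; "tcp_rot": TCP orientation; "force": force on the tool from outside, world axes, zero at the start; "torque": the same for the moment, N m; "gripper_width": opening from 0.0 (shut) to 1.0 (fully open); "grip_force": force on a finger pad.
Only numpy, scipy, OpenCV 4.12 (cv2) and the standard library are available. Lean on these libraries where they do the work, as an engineer would, in place of code of your own. Each camera call takes 0.05 s, during which the arm holds its last target. There are 200 camera calls.

## Task

Get the weld-inspection booth ready for the next batch: swing its tinted hood up and over until its spring holds it open by itself, clear every flanged stub from the tray into the blue bin, and lay every square-tube sample flat on the tray's floor, one to a bay, roughly centred. Also aim the lamp by its ball handle so that it points at the middle of the tray. Leave the hood standing open and do not disturb the other tools on the bench.

Things in the scene. Friction and masses are not known exactly. Their poses are not given: they have to be found in the camera images.
- booth: Weld-inspection booth: grey base plate 220 x 200 x 14 mm, fixed; origin at the centre of its underside, x and y along the 220 and 200 mm sides. On it a low tray of three bays in a row along the booth's x, and a tinted hood hinged along the +y side that covers the tray when shut. Apart from the hood and its spring at the +x end nothing on it stands above 30 mm.
- hood (a joint): Hinge of the tinted box hood (200 x 155 x 88 mm), rad: 0 = shut, grows as its -y side lifts and swings over to the booth's +y; stop at 1.65 = open. Spring and weight pull it shut below about 1.15 and push it open beyond; it lifts with 3 to 4 N at the handle. Open, it stands up to 0.25 m high over the strip 70 to 220 mm on the booth's +y side: carry things round it.
- hood_hinge (a point): Point on the hood's hinge axis at mid length, 22 mm above the bench; the axis runs along the booth's x.
- hood_handle (a point): Middle of the hood's handle, a black round bar 12 mm thick, 110 mm long along the booth's x, on an arm at each end, 43 mm out and 38 mm above the hood's upper -y edge. Shut, it is 197 mm to the -y side of and 122 mm above the hinge axis; it moves on a 232 mm radius about that axis. Pinch it from above; it turns in the grip.
- bay0 (a point): Centre of the floor of a tray bay, 14 mm above the bench; same axes as the booth. Each bay is 54 mm wide (booth x) by 100 mm long (booth y), between dividers 4 mm thick and 6 mm high. Bays lie 58 mm apart along the booth's x; this one is at -x.
- bay1 (a point): The same for the middle bay: this point is the middle of the tray, where the lamp is to point.
- bay2 (a point): The same for the bay at +x.
- lamp_swivel (a joint): Swivel of the inspection lamp about the vertical axis through its pivot, rad, counter-clockwise from above, range -1.5 to 1.5; stiff (0.15 N m), stays where it is left.
- lamp_tilt (a joint): Tilt of the lamp head about its pivot, rad: 0 = level, grows as the light points farther down, range -0.6 to 0.9; stiff (0.15 N m), stays where it is left.
- lamp_pivot (a point): Tilt pivot of the lamp, at the middle of its round aluminium head (72 mm across, 102 mm long, held in a dark yoke 94 mm wide), 130 mm above the bench on the swivel axis. Turns with the head: x = direction of the light, y = tilt axis, z = up from the head.
- lamp_ball (a point): Centre of the black ball (24 mm across) on the lamp's rear aiming rod, fixed to the head at x = -115, y = 0, z = 30 mm in the frame of lamp_pivot. Pinch it from above, fingers either side, closing across the light's direction; moving it swivels and tilts the head together, and it turns in the grip.
- bin: Blue open bin for inspected pieces, 210 (x) x 110 (y) x 45 mm high, walls and floor 4 mm, fixed to the bench; origin at the centre of its underside.
- tube0: Square-tube weld sample, plain steel, 25 x 25 x 80 mm, about 0.17 kg, weld bead round its middle; origin at its centre, x along its length; any of its four sides may lie down. May be absent.
- tube1: Square-tube weld sample, plain steel, 25 x 25 x 80 mm, about 0.17 kg, weld bead round its middle; origin at its centre, x along its length; any of its four sides may lie down. May be absent.
- tube2: Square-tube weld sample, plain steel, 25 x 25 x 80 mm, about 0.17 kg, weld bead round its middle; origin at its centre, x along its length; any of its four sides may lie down. May be absent.
- stub0: Flanged stub, plain steel, already inspected: 25 mm square tube 44 mm long between two 32 x 32 x 6 mm flanges, 56 mm long in all, about 0.19 kg; origin at its centre, x along its length. Starts lying in a tray bay, along the booth's y. May be absent.
- stub1: Flanged stub, plain steel, already inspected: 25 mm square tube 44 mm long between two 32 x 32 x 6 mm flanges, 56 mm long in all, about 0.19 kg; origin at its centre, x along its length. Starts lying in a tray bay, along the booth's y. May be absent.
- stub2: Flanged stub, plain steel, already inspected: 25 mm square tube 44 mm long between two 32 x 32 x 6 mm flanges, 56 mm long in all, about 0.19 kg; origin at its centre, x along its length. Starts lying in a tray bay, along the booth's y. May be absent.
- brush: A bystander, not part of the job; leave it where it is. Wire brush lying on the bench.
- hammer: A bystander, not part of the job; leave it where it is. Hammer lying on the bench.
- wrench: A bystander, not part of the job; leave it where it is. Wrench lying on the bench.
- spray: A bystander, not part of the job; leave it where it is. Grey spray can, 52 mm across, 150 mm high.
- mug: A bystander, not part of the job; leave it where it is. Metal mug, 76 mm across, 85 mm high.
- magnet: A bystander, not part of the job; leave it where it is. Red welding magnet block, 70 x 50 x 16 mm.

How it is judged:
By the outcome, as a careful person would: the job done as asked, in the order asked, and still so for the second after the job is handed in, with the robot touching nothing.
Of tube0, tube1, tube2 only 2 to 3 are there at a start; the rules pass over those that are not, and their reading is None.
Of stub0, stub1, stub2 only 2 to 3 are there at a start; the rules pass over those that are not, and their reading is None.
At some moment in a run one of tube0, tube1, tube2, stub0, stub1, stub2 may be knocked a few centimetres aside while the robot is not near it.
Once in a run the grip may slacken for a moment while it holds something.
It also fails if it takes over 210 s, if anything falls off the work surface, if the arm or the gripper's body presses on something with over 40 N, if the wrist force passes 120 N, or if a joint passes its speed limit or range.

## Working session

There is one attempt and no reset: what is moved stays moved. The work goes in short steps, Python scripts to look and compute and a shell command to move; the robot and the scene stay as the last step left them, time stands still between calls to the robot, and variables do not carry over. Pictures are saved under pics/ and viewed, at most 14 in all, crops included, and the job is handed in when it is done.

```bash
ls; mkdir -p pics
python3 - <<'E'
from rig import r
import cv2
for n in ("scene","top"):
    s=r.snapshot(n); cv2.imwrite(f"pics/{n}0.png",cv2.resize(s["image"][:,:,::-1],(784,588),interpolation=cv2.INTER_CUBIC))
    print(n,s["K"],s["k1"],s["pose"])
print(r.observe())
E
```

```text
drive.py
pics
rig.py
scene [[485.01617561   0.         275.26708736]
 [  0.         485.01617561 215.90649682]
 [  0.           0.           1.        ]] 0.05201907134841022 [[-8.83602231e-01  2.71212184e-01 -3.81694969e-01  1.00296648e+03]
 [ 4.68015727e-01  5.36686202e-01 -7.02089169e-01  8.84384776e+02]
 [ 1.44352864e-02 -7.99006804e-01 -6.01148692e-01  8.88496549e+02]
 [ 0.00000000e+00  0.00000000e+00  0.00000000e+00  1.00000000e+00]]
top [[419.07575933   0.         280.14239771]
 [  0.         419.07575933 212.68622248]
 [  0.           0.           1.        ]] -0.00836497144345579 [[-1.35725922e-02 -9.88001617e-01  1.53845991e-01  3.60779993e+02]
 [-9.99905618e-01  1.30831130e-02 -4.19363743e-03  2.45578376e+01]
 [ 2.13053608e-03 -1.53888389e-01 -9.88085940e-01  1.17130408e+03]
 [ 0.00000000e+00  0.00000000e+00  0.00000000e+00  1.00000000e+00]]
{'clock': 0.1, 'joint_pos': array([ 1.22120802,  0.62927205,  0.03843405,  1.51826429, -0.02703403,
        0.99631769, -0.02000879]), 'qvel': array([-0.00014441, -0.00368218,  0.00219796, -0.00197954,  0.00132485,
       -0.00146539, -0.00074742]), 'joint_efforts': array([ 2.14177882e-03, -5.64532685e+01,  1.23003881e+00, -1.93975192e+01,
        1.12034639e-02,  5.40197681e-03, -7.18374821e-06]), 'position': array([ 181.88248879, -623.4438298 ,  230.47010122]), 'tcp_rot': array([ 9.89950840e-01,  1.41409244e-01, -1.15369126e-04, -8.64541228e-04]), 'force': array([ 0.43291846, -0.47223789, -0.08335157]), 'torque': array([ 0.00357232,  0.01262435, -0.01724477]), 'grip_force': 0.0, 'gripper_width': 1.0008119063457996}
```
View pics/scene0.png

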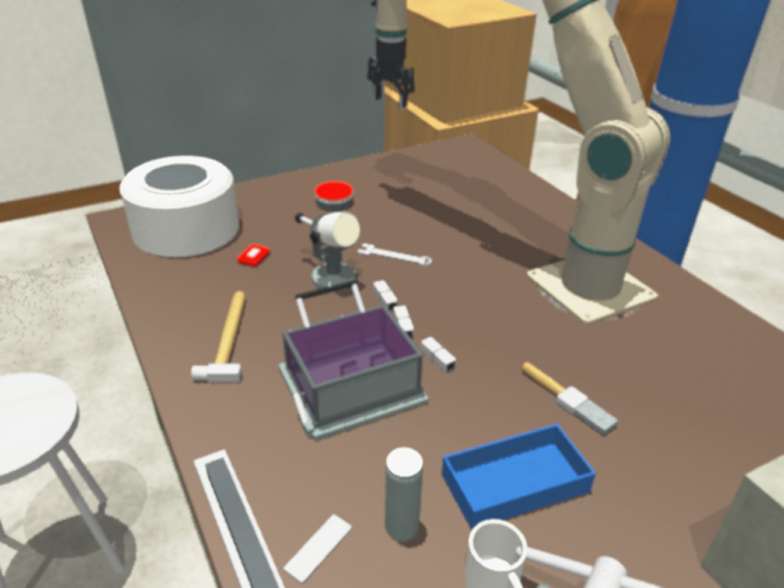

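View pics/top0.png

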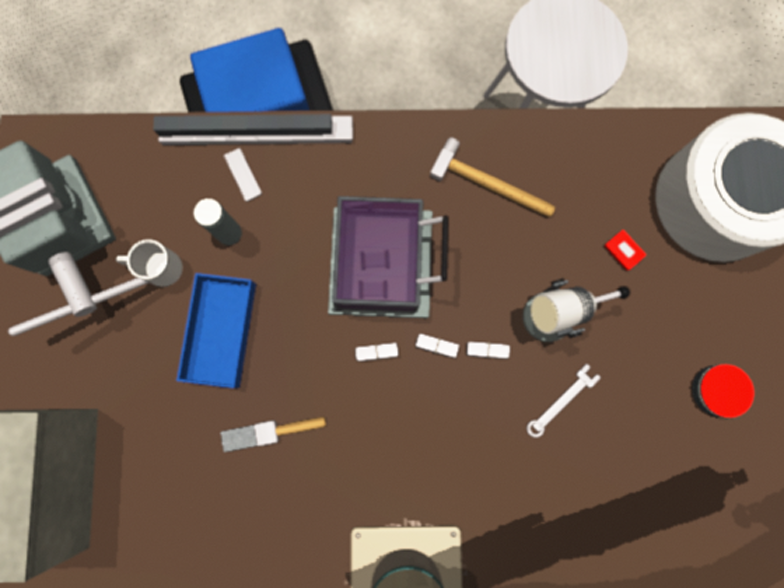

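The scene has three white-grey tubes in a row at top-view (377,351), (437,346) and (488,350). Two dark stubs lie under the purple hood at (374,259) and (372,290). The handle is at (445,248), the lamp at (560,310) with its ball at (623,293), and the bin at (216,330). Next I'll zoom in and write the helpers.

Create h.py:
```python
import numpy as np, cv2
from scipy.optimize import least_squares
from rig import r
def ray(s,uv):
    uv=np.atleast_2d(np.array(uv,float)); K=s["K"]; d=np.c_[(uv[:,0]-K[0,2])/K[0,0],(uv[:,1]-K[1,2])/K[1,1]]
    q=d.copy()
    for _ in range(20): q=d/(1+s["k1"]*(q**2).sum(1,keepdims=True))
    v=np.c_[q,np.ones(len(q))]@s["pose"][:3,:3].T
    return s["pose"][:3,3],v/np.linalg.norm(v,axis=1,keepdims=True)
def plane(s,uv,z):
    o,v=ray(s,uv); return o+v*((z-o[2])/v[:,2])[:,None]
def tri(s1,a,s2,b):
    "meeting points of rays and miss distance"
    o1,v1=ray(s1,a);o2,v2=ray(s2,b);out=[]
    for p,q in zip(v1,v2):
        t=np.linalg.lstsq(np.c_[p,-q],o2-o1,rcond=None)[0]
        x,y=o1+t[0]*p,o2+t[1]*q; out.append(np.r_[(x+y)/2,np.linalg.norm(x-y)])
    return np.array(out)
def proj(s,P):
    P=np.atleast_2d(P); c=(P-s["pose"][:3,3])@s["pose"][:3,:3]; q=c[:,:2]/c[:,2:]
    q=q*(1+s["k1"]*(q**2).sum(1,keepdims=True)); return q@s["K"][:2,:2].T+s["K"][:2,2]
def crop(s,name,x0,y0,x1,y1,f):
    im=cv2.resize(s["image"][y0:y1,x0:x1,::-1],None,fx=f,fy=f,interpolation=cv2.INTER_CUBIC); cv2.imwrite("pics/"+name,im); print(im.shape)
def tool(d,o=None):
    "world shift -> tool axes"
    from scipy.spatial.transform import Rotation as R
    o=o or r.observe(); return R.from_quat(o["tcp_rot"]).inv().apply(d)
```

Run:
```python
from h import *
t=r.snapshot("top"); s=r.snapshot("scene")
crop(t,"t1.png",225,130,465,310,3.3)
crop(s,"s1.png",190,130,350,320,3.1)
```

```text
(594, 792, 3)
(589, 496, 3)
```

View pics/t1.png

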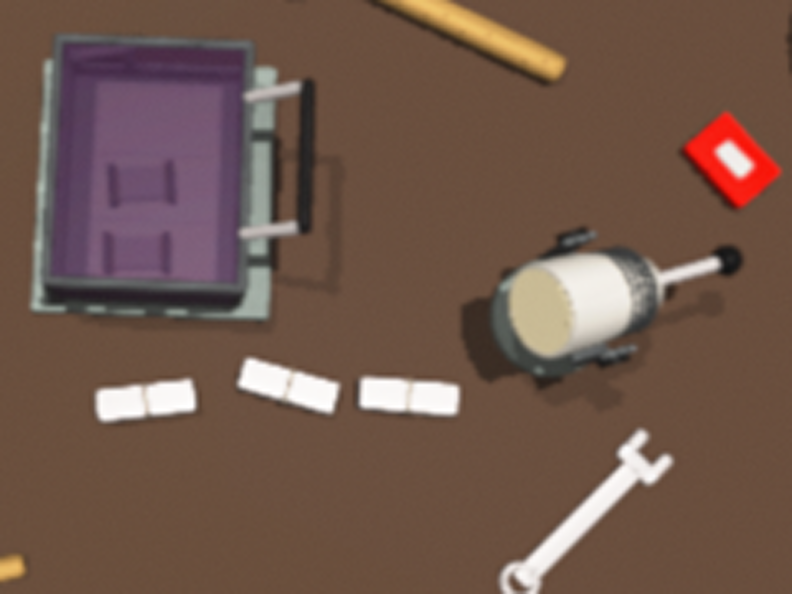

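View pics/s1.png

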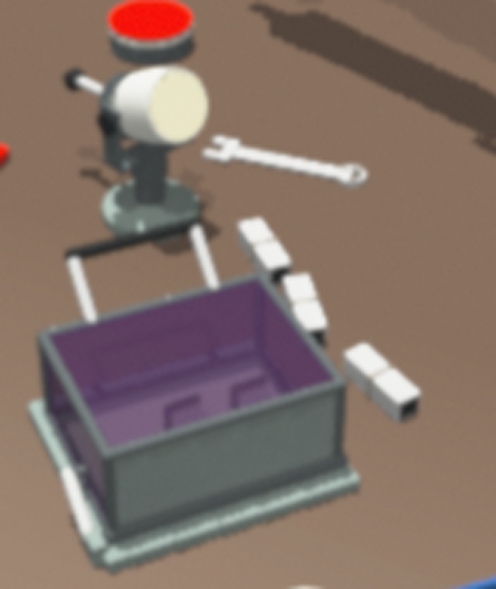

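The crops show the handle bar's ends at top (308,85)/(305,228) and scene (70,254)/(200,228). The ball is at top (728,260) and scene (73,79), and all the tubes are clear to see. Triangulating from these.

```bash
cat >> h.py <<'E'
def blobs(s,mask,amin=40):
    n,l,st,c=cv2.connectedComponentsWithStats(mask.astype(np.uint8))
    return [((l==i).astype(np.uint8),st[i,4],c[i]) for i in range(1,n) if st[i,4]>=amin]
def bluemask(s):
    h=cv2.cvtColor(s["image"],cv2.COLOR_RGB2HSV); return (abs(h[...,0].astype(int)-110)<14)&(h[...,1]>130)
E
python3 - <<'E'
from h import *
np.set_printoptions(precision=1,suppress=True)
t=r.snapshot("top"); s=r.snapshot("scene")
T=lambda a:np.array(a)/3.3+[225,130]-.35; S=lambda a:np.array(a)/3.1+[190,130]-.35
H=tri(t,T([(308,85),(305,228)]),s,S([(70,254),(200,228)])); print("handle",H,H.mean(0))
print("ball",tri(t,T([(728,260)]),s,S([(73,79)])))
print("plate top-view z14",plane(t,T([(45,62),(275,68),(270,320),(32,308)]),14))
print("plate scene z14: ",plane(s,S([(357,478),(106,562),(30,405)]),14))
print("hood top rim corners top",plane(t,T([(57,36),(251,41),(245,290),(47,283)]),102))
print("hood tri", tri(t,T([(57,36),(251,41),(245,290),(47,283)]),s,S([(108,452),(43,335),(265,278),(342,382)])))
print("lamp disc base tri? head front c",tri(t,T([(541,309)]),s,S([(181,105)])))
for s_,n in((t,"top"),(s,"scene")):
    hsv=cv2.cvtColor(s_["image"],cv2.COLOR_RGB2HSV)
    m=(hsv[...,2]>150)&(hsv[...,1]<60)
    for b,a,c in blobs(s_,m,150):
        rc=cv2.minAreaRect(cv2.findNonZero(b)); p=plane(s_,[c],25)[0]
        if 300<p[0]<560 and abs(p[1])<260: print(n,"white",a,c,np.array(rc[0]),rc[1],rc[2],p)
    for b,a,c in blobs(s_,bluemask(s_),400):
        rc=cv2.minAreaRect(cv2.findNonZero(b)); print(n,"blue",a,c,plane(s_,cv2.boxPoints(rc),45))
E
```

```text
handle [[666.2 -77.5 142.4   1.6]
 [552.7 -70.8 137.6   7.7]] [609.4 -74.2 140.    4.6]
ball [[ 531.9 -406.5  105.4    0.7]]
plate top-view z14 [[728.7 137.   14. ]
 [720.8 -62.5  14. ]
 [500.8 -53.   14. ]
 [513.7 147.5  14. ]]
plate scene z14:  [[514.8 149.3  14. ]
 [731.9 139.1  14. ]
 [720.1 -54.5  14. ]]
hood top rim corners top [[722.3 118.8 102. ]
 [716.1 -37.1 102. ]
 [514.  -28.1 102. ]
 [521.6 126.5 102. ]]
hood tri [[718.9 119.2 107.5   3.6]
 [712.2 -35.1 104.4   6.9]
 [511.7 -26.4  99.3   6.5]
 [521.  126.8 102.8   1.1]]
lamp disc base tri? head front c [[ 487.4 -244.3  149.9    6. ]]
top white 297 [312.1 246.3] [312.1 246.3] (29.944599151611328, 9.889958381652832) 15.945395469665527 [445.2 -66.4  25. ]
top white 303 [268.5 250.8] [268.5 250.8] (10.16518783569336, 29.852937698364258) 83.2901611328125 [434.4  52.8  25. ]
top white 303 [348.5 249.4] [348.5 249.4] (29.6048526763916, 10.200634956359863) 4.398705005645752 [ 435.2 -165.7   25. ]
top blue 3706 [177.8  53.7] [[1055.5  439.    45. ]
 [1116.1  236.8   45. ]
 [ 933.1  186.3   45. ]
 [ 875.3  384.2   45. ]]
top blue 
[... 154 characters left out ...]
8107223510742, 9.175397872924805) 55.00798034667969 [ 436.7 -161.6   25. ]
scene white 184 [288.1 226.8] [288.1 227. ] (19.779953002929688, 9.714415550231934) 69.44395446777344 [446.  -61.5  25. ]
scene white 244 [312.6 249.6] [312.7 249.7] (27.947860717773438, 9.439835548400879) 41.987213134765625 [435.4  56.1  25. ]
scene blue 4379 [506.6  34.9] [[ -939.8  -758.3    45. ]
 [-2410.8 -1993.2    45. ]
 [-2365.5 -1436.1    45. ]
 [-1016.6  -480.8    45. ]]
scene blue 3653 [486.2 129.9] [[-112.6  -16.8   45. ]
 [-853.6 -681.2   45. ]
 [-988.1 -483.4   45. ]
 [-226.7  100.2   45. ]]
scene blue 4924 [368.8 338.7] [[584.  299.   45. ]
 [329.3 330.9  45. ]
 [400.7 460.7  45. ]
 [625.9 424.7  45. ]]
```

Units first: shifts go in units of 50 mm. So -30 mm is -0.6, -20 mm is -0.4.

```bash
python3 drive.py '0 0 -0.2 0.12 1 | 0 0 -0.4 0.24 1 | 0 0 -0.6 0.329 1' 40
python3 drive.py '0.4 -0.56 0 0 1 | 0.8 -1.14 0 0 1 | 1.2 -1.7 0 0 1 | 1.6 -2.26 0 0 1 | 2 -2.84 0 0 1'
python3 drive.py '0.4 -0.56 0 0 1 | 0.8 -1.14 0 0 1 | 1.2 -1.7 0 0 1 | 1.6 -2.26 0 0 1 | 2 -2.84 0 0 1'
python3 drive.py '0.4 -0.56 0 0 1 | 0.8 -1.14 0 0 1 | 1.2 -1.7 0 0 1 | 1.6 -2.26 0 0 1 | 2 -2.84 0 0 1'
python3 drive.py '0.4 -0.56 0 0 1 | 0.8 -1.14 0 0 1 | 1.2 -1.7 0 0 1 | 1.6 -2.26 0 0 1 | 2 -2.84 0 0 1'
python3 - <<'E'
from h import *
print(r.observe()["joint_pos"])
E
```

```text
clock: 0.55
position: [181.9, -623.8, 261.4]
tcp_rot: [1.0, -0.026, -0.0, -0.0]
force: [0.2, 0.0, -0.0]
gripper_width: 0.998
grip_force: 0.0
clock: 0.97
position: [289.1, -485.4, 261.4]
tcp_rot: [1.0, -0.023, 0.0, 0.0]
force: [0.7, -0.3, -0.2]
gripper_width: 0.999
grip_force: 0.0
clock: 1.38
position: [395.5, -348.1, 261.5]
tcp_rot: [1.0, -0.023, 0.0, 0.0]
force: [-0.4, 1.0, -1.4]
gripper_width: 1.0
grip_force: 0.0
clock: 1.8
position: [501.8, -210.7, 261.5]
tcp_rot: [1.0, -0.023, 0.0, 0.0]
force: [0.1, -0.5, 0.4]
gripper_width: 1.001
grip_force: 0.0
clock: 2.22
position: [608.1, -73.4, 261.4]
tcp_rot: [1.0, -0.023, 0.0, 0.0]
force: [0.8, 0.4, 0.5]
gripper_width: 0.996
grip_force: 0.0
[ 0.03263845  0.54320091  0.06656801  1.59235718 -0.04035967  1.0072682
 -1.50504522]
```

```bash
python3 drive.py '0 0 0.68 0 1 | 0 0 1.36 0 1 | 0 0 2.04 0 1 | 0 0 2.4 0 1 | 0 0 2.74 0 1'
python3 drive.py '0 0 0 0 0 | 0 0 0 0 0 | 0 0 0 0 0 | 0 0 0 0 0 | 0 0 0 0 0' 40
python3 drive.py '0 0 0 0 0 | 0 0 0 0 0 | 0 0 0 0 0 | 0 0 0 0 0 | 0 0 0 0 0'
```

```text
clock: 2.63
position: [606.2, -74.4, 122.1]
tcp_rot: [1.0, -0.023, -0.001, -0.0]
force: [1.2, -0.1, 0.3]
gripper_width: 0.999
grip_force: 0.0
clock: 3.05
position: [608.3, -74.8, 125.8]
tcp_rot: [1.0, -0.023, 0.001, 0.0]
force: [0.8, -0.8, 0.2]
gripper_width: 0.302
grip_force: 0.0
clock: 3.47
position: [608.0, -74.6, 125.5]
tcp_rot: [1.0, -0.023, 0.001, -0.0]
force: [0.2, 0.8, 6.1]
gripper_width: 0.125
grip_force: 39.0
```

```bash
python3 -c "
import numpy as np
R=231.7;f0=np.radians(148.23)
p=lambda d:np.array([-(R*np.cos(f0-np.radians(d))-R*np.cos(f0)),-(R*np.sin(f0-np.radians(d))-R*np.sin(f0))])
for k in range(0,85,25): print(k,[(d+k,*(p(k+d)-p(k)).round(1)) for d in (5,10,15,20,25)])"
```

```text
0 [(5, np.float64(-11.4), np.float64(-16.7)), (10, np.float64(-24.2), np.float64(-32.4)), (15, np.float64(-38.3), np.float64(-46.8)), (20, np.float64(-53.6), np.float64(-60.0)), (25, np.float64(-70.0), np.float64(-71.8))]
25 [(30, np.float64(-17.4), np.float64(-10.3)), (35, np.float64(-35.6), np.float64(-19.1)), (40, np.float64(-54.5), np.float64(-26.3)), (45, np.float64(-73.9), np.float64(-31.7)), (50, np.float64(-93.8), np.float64(-35.5))]
50 [(55, np.float64(-20.1), np.float64(-2.0)), (60, np.float64(-40.3), np.float64(-2.3)), (65, np.float64(-60.5), np.float64(-0.8)), (70, np.float64(-80.4), np.float64(2.5)), (75, np.float64(-100.0), np.float64(7.5))]
75 [(80, np.float64(-19.1), np.float64(6.7)), (85, np.float64(-37.5), np.float64(15.0)), (90, np.float64(-55.1), np.float64(24.9)), (95, np.float64(-71.8), np.float64(36.2)), (100, np.float64(-87.5), np.float64(49.0))]
```

```bash
python3 drive.py '0 -0.228 -0.334 0 0 | 0 -0.48 -0.648 0 0 | 0 -0.76 -0.94 0 0 | 0 -1.072 -1.2 0 0 | 0 -1.4 -1.44 0 0' 60
python3 drive.py '0 -0.348 -0.206 0 0 | 0 -0.712 -0.38 0 0 | 0 -1.09 -0.526 0 0 | 0 -1.48 -0.634 0 0 | 0 -1.88 -0.71 0 0'
python3 drive.py '0 -0.4 -0.04 0 0 | 0 -0.8 -0.046 0 0 | 0 -1.21 -0.02 0 0 | 0 -1.608 0.05 0 0 | 0 -2 0.15 0 0'
python3 drive.py '0 -0.38 0.134 0 0 | 0 -0.75 0.3 0 0 | 0 -0.96 0.42 0 0 | 0 -0.96 0.42 0 0'
```

```text
clock: 3.88
position: [611.3, -7.9, 197.4]
tcp_rot: [1.0, -0.024, 0.001, 0.002]
force: [2.9, -4.1, -3.4]
gripper_width: 0.115
grip_force: 58.3
clock: 4.3
position: [616.3, 86.1, 234.6]
tcp_rot: [1.0, -0.024, 0.002, 0.002]
force: [1.8, -4.1, 7.7]
gripper_width: 0.113
grip_force: 62.4
clock: 4.72
position: [621.5, 190.6, 226.4]
tcp_rot: [1.0, -0.023, 0.003, -0.001]
force: [4.4, 0.3, -0.4]
gripper_width: 0.114
grip_force: 62.9
clock: 5.05
position: [624.1, 240.6, 202.9]
tcp_rot: [1.0, -0.021, 0.003, -0.001]
force: [5.1, 1.1, 0.4]
gripper_width: 0.112
grip_force: 65.0
```

To row units: -60 mm is -1.2, -40 mm is -0.8.

```bash
python3 drive.py '0 0 0 0 0.3 | 0 0 0 0 0.5 | 0 0 0 0 0.5 | 0 0 0 0 0.5 | 0 0 0 0 0.5'
python3 drive.py '0 0 -0.4 0 0.5 | 0 0 -0.8 0 0.5 | 0 0 -1.2 0 0.5 | 0 0.2 -1.6 0 0.5'
python3 drive.py '0 0.8 0 0 0.5 | 0 1.6 0 0 0.5 | 0 2.4 0 0 0.6 | 0 3.2 0 0 0.6 | 0 4 0 0 0.7'
python3 drive.py '0 0.8 0 0 0.5 | 0 1.6 0 0 0.5 | 0 2.4 0 0 0.6 | 0 3.2 0 0 0.6 | 0 4 0 0 0.7'
python3 drive.py '0 0.8 0 0 0.5 | 0 1.6 0 0 0.5 | 0 2 0 0 0.6 | 0 2 0 0 0.6'
python3 - <<'E'
from h import *
t=r.snapshot("top"); s=r.snapshot("scene")
crop(t,"t2.png",130,130,360,310,3.4)
crop(s,"s2.png",180,130,380,350,2.7)
E
```

```text
clock: 5.47
position: [620.7, 237.1, 203.2]
tcp_rot: [1.0, -0.023, -0.001, -0.0]
force: [-0.1, 1.8, -0.8]
gripper_width: 0.501
grip_force: 0.8
clock: 5.8
position: [620.4, 228.6, 284.2]
tcp_rot: [1.0, -0.021, -0.0, -0.001]
force: [0.1, 0.5, -0.7]
gripper_width: 0.5
grip_force: 0.0
clock: 6.22
position: [611.2, 24.5, 283.7]
tcp_rot: [1.0, -0.023, 0.0, 0.0]
force: [1.6, 0.1, 0.9]
gripper_width: 0.701
grip_force: 0.0
clock: 6.63
position: [601.9, -175.3, 283.7]
tcp_rot: [1.0, -0.023, -0.0, 0.0]
force: [0.8, -0.5, 0.8]
gripper_width: 0.699
grip_force: 0.0
clock: 6.97
position: [595.2, -281.4, 283.4]
tcp_rot: [1.0, -0.028, -0.001, 0.003]
force: [-0.4, -0.5, 0.5]
gripper_width: 0.601
grip_force: 0.0
(612, 782, 3)
(594, 540, 3)
```

View pics/t2.png

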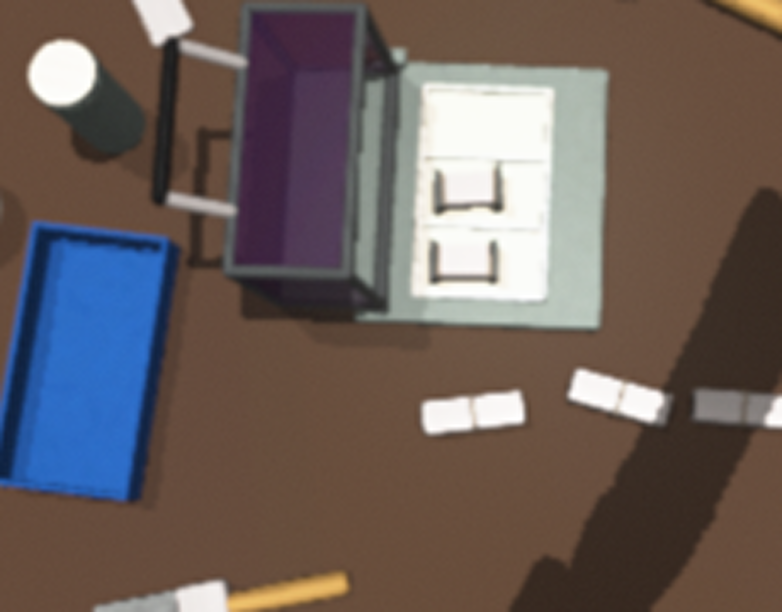

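View pics/s2.png

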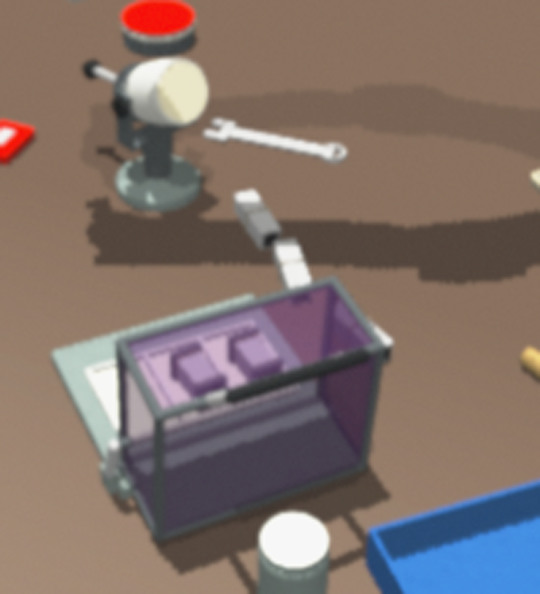

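The hood stands open. In the top crop there are two stubs in the tray at (468,188) and (463,262), so the middle and -x bays. The tray corners are at (422,84), (553,88), (546,299) and (412,295), and the +x bay is empty. The tubes are undisturbed. Now I'll measure the bays and stubs precisely.

Run:
```python
from h import *
np.set_printoptions(precision=1,suppress=True)
t=r.snapshot("top"); s=r.snapshot("scene")
T=lambda a:np.array(a)/3.4+[130,130]-.35; S=lambda a:np.array(a)/2.7+[180,130]-.35
c=plane(t,T([(422,84),(553,88),(546,299),(412,295)]),16); print("tray",c,c.mean(0))
# white tray mask
hsv=cv2.cvtColor(t["image"],cv2.COLOR_RGB2HSV); m=(hsv[...,2]>150)&(hsv[...,1]<60); m[:,:245]=0;m[:150]=0;m[222:]=0;m[:,300:]=0
rc=cv2.minAreaRect(cv2.findNonZero(m.astype(np.uint8))); p=plane(t,cv2.boxPoints(rc),16); print("mask",p,p.mean(0))
print("plate",plane(t,T([(609,71),(600,328)]),14))
# stub: flange edge mid/ tube top centres
A=T([(468,188),(463,260)]);B=S([(199,362),(256,350)])
print("stub tri",tri(t,A,s,B)); print("stub top plane 42",plane(t,A,42.5))
print("flange outer edges z44",plane(t,T([(435,190),(503,188),(430,262),(498,260)]),46))
# tubes
for n,sn in(("top",t),):
    for lo in(60,):
        h=cv2.cvtColor(sn["image"],cv2.COLOR_RGB2HSV); m=(h[...,1]<60)&(h[...,2]>90)
        for b,a,cc in blobs(sn,m,150):
            p=plane(sn,[cc],25)[0]
            if 400<p[0]<480 and abs(p[1])<260:
                bp=plane(sn,cv2.boxPoints(cv2.minAreaRect(cv2.findNonZero(b))),25); e=[bp[1]-bp[0],bp[2]-bp[1]]; e=max(e,key=np.linalg.norm); print(p,"yaw",np.arctan2(e[1],e[0]),np.linalg.norm(e),a)
T0=[(312.1,246.3),(268.5,250.8),(348.5,249.4)];S0=[(288.1,227),(312.6,249.6),(274.7,207.7)]
print("tubes tri",tri(t,T0,s,S0))
```

```text
tray [[710.   92.6  16. ]
 [705.1 -17.2  16. ]
 [526.5  -8.3  16. ]
 [531.2 101.5  16. ]] [618.2  42.1  16. ]
mask [[723.2 117.6  16. ]
 [721.2 -36.7  16. ]
 [516.6 -32.5  16. ]
 [518.6 117.7  16. ]] [619.9  41.5  16. ]
plate [[719.9 -64.7  14. ]
 [502.2 -52.1  14. ]]
stub tri [[613.2  54.2  46.    0.8]
 [554.9  59.   41.2   1.2]]
stub top plane 42 [[614.3  54.1  42.5]
 [555.2  58.6  42.5]]
flange outer edges z44 [[612.2  80.7  46. ]
 [613.2  25.7  46. ]
 [553.3  85.   46. ]
 [554.2  30.5  46. ]]
[445.3 -64.3  25. ] yaw -1.8638248700403792 82.56933766420896 323
[434.1  52.5  25. ] yaw -1.467002043875931 85.75351637572071 339
[ 434.5 -167.6   25. ] yaw -1.704158804423228 83.33663179592246 288
tubes tri [[ 444.5  -66.2   20.6    2.1]
 [ 434.1   53.3   22.4    1. ]
 [ 435.  -166.    21.6    1.1]]
```

To row units: 168 mm is 3.36, 150 mm is 3.

```bash
python3 drive.py '0 0 0 -0.12 0.5 | 0 0 0 -0.24 0.5 | 0 0 0 -0.36 0.5 | 0 0 0 -0.48 0.5 | 0 0 0 -0.6 0.5'
python3 drive.py '0 0 0 -0.12 0.5 | 0 0 0 -0.24 0.5 | 0 0 0 -0.36 0.5 | 0 0 0 -0.48 0.5 | 0 0 0 -0.6 0.5'
python3 drive.py '0 0 0 -0.12 0.5 | 0 0 0 -0.24 0.5 | 0 0 0 -0.368 0.5 | 0 0 0 -0.368 0.5'
python3 drive.py '0.68 -0.12 0 0 0.5 | 1.34 -0.24 0 0 0.5 | 2.02 -0.34 0 0 0.5 | 2.68 -0.46 0 0 0.5 | 3.36 -0.58 0 0 0.5'
python3 drive.py '0.68 -0.12 0.6 0 0.5 | 1.34 -0.24 1.2 0 0.5 | 2.02 -0.34 1.8 0 0.5 | 2.68 -0.46 2.4 0 0.5 | 3.36 -0.58 3 0 0.5'
python3 drive.py '0 0 0 0 0.5 | 0 0 0 0 0.5'
python3 - <<'E'
from h import *
o=r.observe(); print(tool([554.3-o["position"][0],57.7-o["position"][1],21-o["position"][2]]),o["joint_pos"])
E
```

```text
clock: 7.58
position: [598.9, -270.0, 283.6]
tcp_rot: [0.96, 0.278, 0.0, -0.0]
force: [-0.9, -0.8, 0.3]
gripper_width: 0.502
grip_force: 0.0
clock: 8.0
position: [598.9, -270.1, 283.6]
tcp_rot: [0.835, 0.55, 0.0, -0.0]
force: [-0.0, -0.1, -0.2]
gripper_width: 0.499
grip_force: 0.0
clock: 8.33
position: [598.8, -270.4, 283.6]
tcp_rot: [0.722, 0.692, 0.0, -0.0]
force: [0.6, 1.1, 0.3]
gripper_width: 0.501
grip_force: 0.0
clock: 8.75
position: [577.0, -100.5, 283.6]
tcp_rot: [0.725, 0.689, 0.0, 0.0]
force: [-0.3, -0.5, -0.0]
gripper_width: 0.5
grip_force: 0.0
clock: 9.17
position: [557.8, 54.4, 145.1]
tcp_rot: [0.725, 0.689, 0.0, 0.0]
force: [1.0, 0.5, 0.2]
gripper_width: 0.497
grip_force: 0.0
clock: 9.33
position: [556.6, 55.7, 144.5]
tcp_rot: [0.723, 0.691, -0.001, -0.001]
force: [-0.5, -0.8, 0.4]
gripper_width: 0.502
grip_force: 0.0
[  1.85217264  -1.92747832 123.4879411 ] [ 0.0341026   0.6260154  -0.28078885  1.85054528  0.25172299  0.70282682
 -0.43382309]
```

```bash
python3 drive.py '0.04 -0.04 0.6 0 0.5 | 0.04 -0.04 1.2 0 0.5 | 0.04 -0.04 1.8 0 0.5 | 0.04 -0.04 2.2 0 0.5 | 0.04 -0.04 2.46 0 0.5'
python3 drive.py '0 0 0 0 0.5 | 0 0 0 0 0.2 | 0 0 0 0 0.2 | 0 0 0 0 0.2 | 0 0 0 0 0.2' 70
python3 drive.py '0 0 0 0 0.2 | 0 0 0 0 0.2 | 0 0 0 0 0.2'
python3 drive.py '0 0 -0.4 0 0.1 | 0 0 -1 0 0.1 | 0 0 -1.6 0 0.1 | 0 0 -2.2 0 0.1 | 0 0 -2.2 0 0.1'
```

```text
clock: 9.75
position: [556.4, 52.5, 21.5]
tcp_rot: [0.725, 0.689, -0.001, 0.0]
force: [-0.6, -0.5, -0.1]
gripper_width: 0.499
grip_force: 0.0
clock: 10.17
position: [557.6, 53.8, 24.1]
tcp_rot: [0.724, 0.69, 0.001, 0.001]
force: [0.5, -0.7, 3.0]
gripper_width: 0.276
grip_force: 69.0
clock: 10.42
position: [557.5, 53.8, 24.0]
tcp_rot: [0.724, 0.69, 0.001, 0.001]
force: [-0.7, -1.2, 6.1]
gripper_width: 0.279
grip_force: 69.4
clock: 10.83
position: [560.1, 54.8, 138.3]
tcp_rot: [0.724, 0.69, 0.004, 0.003]
force: [1.2, 0.7, -1.9]
gripper_width: 0.276
grip_force: 68.8
```

```bash
python3 drive.py '0 -0.48 0 0 0.1 | 0 -0.96 0 0 0.1 | 0 -1.44 0 0 0.1 | 0 -1.92 0 0 0.1 | 0 -2.36 0 0 0.1'
python3 drive.py '0.6 -0.04 0 0 0.1 | 1.2 -0.08 0 0 0.1 | 1.8 -0.12 0 0 0.1 | 2.4 -0.16 0 0 0.1 | 3.04 -0.2 0 0 0.1'
python3 drive.py '0.6 -0.04 0 0 0.1 | 1.2 -0.08 0 0 0.1 | 1.8 -0.12 0 0 0.1 | 2.4 -0.16 0 0 0.1 | 3.04 -0.2 0 0 0.1'
python3 drive.py '0 0 0.6 0 0.1 | 0 0 1.2 0 0.1 | 0 0 1.8 0 0.1 | 0 0 2.2 0 0.1 | 0 0 2.36 0 0.1'
python3 drive.py '0 0 0 0 0.5 | 0 0 0 0 0.5 | 0 0 0 0 0.5 | 0 0 -0.6 0 0.5 | 0 0 -1.4 0 0.5'
python3 - <<'E'
from h import *
t=r.snapshot("top"); cv2.imwrite("pics/t3.png",cv2.resize(t["image"][130:310,110:350,::-1],None,fx=3.3,fy=3.3,interpolation=cv2.INTER_CUBIC))
E
```

```text
clock: 11.25
position: [436.7, 59.5, 132.5]
tcp_rot: [0.724, 0.69, -0.0, -0.0]
force: [1.1, -0.1, -2.0]
gripper_width: 0.275
grip_force: 68.7
clock: 11.67
position: [435.4, 212.7, 132.5]
tcp_rot: [0.724, 0.69, -0.0, 0.0]
force: [0.7, -0.5, -2.3]
gripper_width: 0.274
grip_force: 68.7
clock: 12.08
position: [432.7, 365.0, 132.2]
tcp_rot: [0.724, 0.69, -0.001, 0.0]
force: [0.4, -0.1, -1.8]
gripper_width: 0.277
grip_force: 68.7
clock: 12.5
position: [430.9, 362.7, 13.4]
tcp_rot: [0.723, 0.69, -0.003, 0.0]
force: [-15.0, -13.8, 86.9]
gripper_width: 0.271
grip_force: 80.6
clock: 12.92
position: [431.4, 362.5, 82.9]
tcp_rot: [0.724, 0.69, -0.003, -0.0]
force: [0.9, 0.6, -0.2]
gripper_width: 0.496
grip_force: 0.0
```

View pics/t3.png

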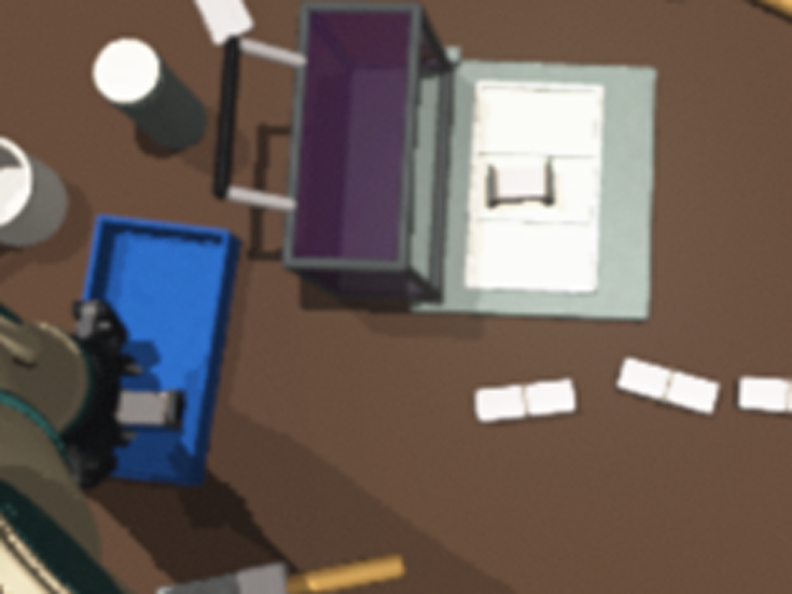

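The picture shows stub 1 lying in the bin at (150,408). The other stub is still in the middle bay at (521,185) and the tubes are unmoved. Contact in the bin was hard (87 N), so from here on I'll release higher and descend more slowly.

To row units: -40 mm is -0.8, -57 mm is -1.14.

```bash
python3 drive.py '0 0 -0.4 0 0.5 | 0 0 -0.8 0 0.5 | 0 0 -1.14 0 0.5'
python3 drive.py '-0.6 0.04 0 0 0.5 | -1.2 0.1 0 0 0.5 | -1.8 0.14 0 0 0.5 | -2.4 0.18 0 0 0.5 | -3 0.24 0 0 0.5'
python3 drive.py '-0.6 0.04 0 0 0.5 | -1.2 0.1 0 0 0.5 | -1.8 0.14 0 0 0.5 | -2.4 0.18 0 0 0.5 | -3 0.24 0 0 0.5'
python3 drive.py '0.02 0.7 0 0 0.5 | 0.02 1.4 0 0 0.5 | 0.04 2.1 0 0 0.5 | 0.04 2.8 0 0 0.5 | 0.04 3.46 0 0 0.5'
python3 drive.py '0 0 0 0 0.5 | 0 0 0 0 0.5 | 0 0 0 0 0.5'
python3 - <<'E'
from h import *
o=r.observe(); print(o["position"],tool([613.5-o["position"][0],53.5-o["position"][1],21-o["position"][2]]))
E
```

```text
clock: 13.22
position: [433.7, 364.5, 143.5]
tcp_rot: [0.724, 0.69, 0.001, 0.0]
force: [0.5, 0.2, 0.4]
gripper_width: 0.505
grip_force: 0.0
clock: 13.63
position: [438.1, 212.6, 142.2]
tcp_rot: [0.724, 0.69, 0.001, 0.0]
force: [0.7, 0.1, -0.9]
gripper_width: 0.497
grip_force: 0.0
clock: 14.05
position: [442.9, 62.0, 142.2]
tcp_rot: [0.724, 0.69, 0.001, 0.0]
force: [0.7, -0.5, -0.1]
gripper_width: 0.5
grip_force: 0.0
clock: 14.47
position: [617.9, 56.6, 142.4]
tcp_rot: [0.724, 0.69, 0.001, 0.001]
force: [0.7, -0.2, -0.4]
gripper_width: 0.503
grip_force: 0.0
clock: 14.72
position: [614.7, 57.1, 141.5]
tcp_rot: [0.724, 0.69, -0.0, -0.0]
force: [-0.6, -0.2, 0.4]
gripper_width: 0.501
grip_force: 0.0
[614.73715812  57.11615305 141.4735256 ] [ -3.66047895  -0.92628561 120.47497824]
```

To row units: 110 mm is 2.2, 60 mm is 1.2.

```bash
python3 drive.py '-0.06 -0.02 0.6 0 0.5 | -0.06 -0.02 1.2 0 0.5 | -0.06 -0.02 1.8 0 0.5 | -0.06 -0.02 2.2 0 0.5 | -0.06 -0.02 2.4 0 0.5'
python3 drive.py '0 0 0 0 0.5 | 0 0 0 0 0.2 | 0 0 0 0 0.2 | 0 0 0 0 0.2 | 0 0 0 0 0.2' 70
python3 drive.py '0 0 0 0 0.2 | 0 0 0 0 0.2 | 0 0 0 0 0.2'
python3 drive.py '0 0 -0.4 0 0.1 | 0 0 -1 0 0.1 | 0 0 -1.6 0 0.1 | 0 0 -2.2 0 0.1 | 0 0 -2.3 0 0.1'
python3 drive.py '0 -0.7 0 0 0.1 | 0 -1.4 0 0 0.1 | 0 -2.1 0 0 0.1 | 0 -2.8 0 0 0.1 | 0 -3.46 0 0 0.1'
python3 drive.py '0.6 -0.02 0 0 0.1 | 1.2 -0.04 0 0 0.1 | 1.8 -0.06 0 0 0.1 | 2.4 -0.1 0 0 0.1 | 2.8 -0.14 0 0 0.1'
python3 drive.py '0.6 -0.02 0 0 0.1 | 1.2 -0.04 0 0 0.1 | 1.8 -0.06 0 0 0.1 | 2.4 -0.1 0 0 0.1 | 2.8 -0.14 0 0 0.1'
python3 drive.py '0.12 0.4 0 0 0.1 | 0.24 0.8 0 0 0.1 | 0.36 1.2 0 0 0.1 | 0.48 1.6 0 0 0.1 | 0.48 1.6 0 0 0.1'
```

```text
clock: 15.13
position: [611.2, 54.1, 19.3]
tcp_rot: [0.724, 0.69, -0.002, -0.002]
force: [-0.6, 0.1, 0.2]
gripper_width: 0.498
grip_force: 0.0
clock: 15.55
position: [615.4, 54.4, 23.2]
tcp_rot: [0.724, 0.69, 0.001, 0.001]
force: [-1.1, 0.6, 2.8]
gripper_width: 0.283
grip_force: 66.5
clock: 15.8
position: [615.4, 54.4, 23.1]
tcp_rot: [0.724, 0.69, 0.001, 0.001]
force: [-1.8, 0.2, 6.5]
gripper_width: 0.289
grip_force: 46.9
clock: 16.22
position: [617.6, 54.7, 141.8]
tcp_rot: [0.724, 0.69, 0.004, 0.003]
force: [1.1, 1.1, -0.4]
gripper_width: 0.278
grip_force: 70.1
clock: 16.63
position: [439.0, 62.2, 136.2]
tcp_rot: [0.724, 0.69, -0.001, -0.0]
force: [-0.3, -0.2, -2.2]
gripper_width: 0.278
grip_force: 70.0
clock: 17.05
position: [441.1, 206.0, 136.4]
tcp_rot: [0.723, 0.691, 0.001, -0.001]
force: [-0.9, 0.8, -1.7]
gripper_width: 0.277
grip_force: 70.0
clock: 17.47
position: [440.4, 346.3, 136.1]
tcp_rot: [0.723, 0.691, 0.001, -0.001]
force: [0.3, 0.3, -1.9]
gripper_width: 0.283
grip_force: 70.0
clock: 17.88
position: [526.7, 362.8, 135.7]
tcp_rot: [0.725, 0.689, 0.002, 0.001]
force: [1.4, 0.1, -2.8]
gripper_width: 0.279
grip_force: 70.0
```

Units first: shifts go in units of 50 mm. So 85 mm is 1.7, 105 mm is 2.1.

```bash
python3 drive.py '0 0 0.6 0 0.1 | 0 0 1.2 0 0.1 | 0 0 1.7 0 0.1 | 0 0 1.94 0 0.1 | 0 0 2.1 0 0.1'
python3 drive.py '0 0 0.1 0 0.1 | 0 0 0.16 0 0.1 | 0 0 0.16 0 0.5 | 0 0 0.16 0 0.5 | 0 0 0.16 0 0.5'
python3 drive.py '0 0 -0.6 0 0.5 | 0 0 -1.4 0 0.5 | 0 0 -2.2 0 0.5'
python3 drive.py '-0.4 -0.4 0 0 0.5 | -0.8 -0.8 0 0 0.5 | -1.2 -1.2 0 0 0.5 | -1.6 -1.6 0 0 0.5 | -2.3 -1.6 0 0 0.5'
python3 - <<'E'
from h import *
np.set_printoptions(precision=1,suppress=True)
t=r.snapshot("top"); s=r.snapshot("scene"); crop(t,"t4.png",110,130,350,310,3.3)
h=cv2.cvtColor(t["image"],cv2.COLOR_RGB2HSV); m=(h[...,1]<60)&(h[...,2]>90)
for b,a,cc in blobs(t,m,150):
    p=plane(t,[cc],25)[0]
    if 400<p[0]<520 and abs(p[1])<260:
        bp=plane(t,cv2.boxPoints(cv2.minAreaRect(cv2.findNonZero(b))),25); e=[bp[1]-bp[0],bp[2]-bp[1]]; e=max(e,key=np.linalg.norm); print(p,bp.mean(0),"yaw",np.arctan2(e[1],e[0]),np.linalg.norm(e),a)
o=r.observe(); print(o["position"],o["joint_pos"])
E
```

```text
clock: 18.3
position: [520.5, 361.9, 29.2]
tcp_rot: [0.724, 0.69, -0.002, -0.0]
force: [0.1, -0.1, -1.9]
gripper_width: 0.28
grip_force: 70.0
clock: 18.72
position: [523.2, 363.8, 25.2]
tcp_rot: [0.724, 0.69, 0.001, 0.0]
force: [-0.5, -0.5, 0.1]
gripper_width: 0.496
grip_force: 0.0
clock: 18.97
position: [521.8, 362.8, 135.1]
tcp_rot: [0.724, 0.69, -0.0, -0.0]
force: [-0.0, 0.7, 0.3]
gripper_width: 0.503
grip_force: 0.0
clock: 19.38
position: [433.0, 255.1, 135.1]
tcp_rot: [0.721, 0.693, 0.001, -0.001]
force: [1.2, -0.4, -0.5]
gripper_width: 0.501
grip_force: 0.0
(594, 792, 3)
[444.6 -66.1  25. ] [444.6 -65.9  25. ] yaw -1.8638257158585876 85.18929054905136 337
[434.1  52.3  25. ] [434.1  52.7  25. ] yaw -1.459747128948003 85.77597122766254 336
[ 434.7 -165.4   25. ] [ 434.7 -165.3   25. ] yaw -1.667689691831044 85.8376799642884 333
[436.  245.9 134.5] [-0.4  0.6 -0.2  2.   0.2  0.6 -0.9]
```

View pics/t4.png

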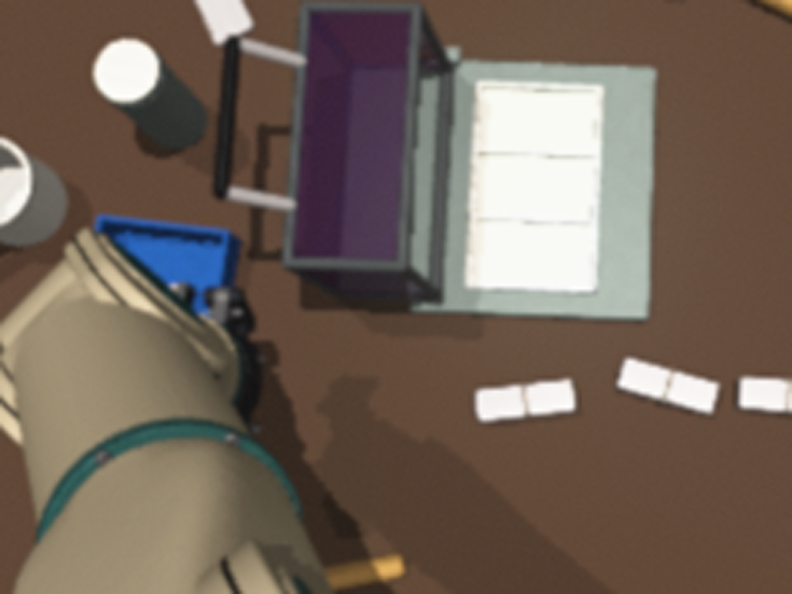

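The tray is now empty: all three bays in the crop at (470–603, 82–292) are clear. Tubes next, gripped 16 mm to the -y side of the bead.

To row units: -198 mm is -3.96, -160 mm is -3.2.

```bash
python3 drive.py '-0.8 0 0 0 0.55 | -1.6 0 0 0 0.55 | -2.4 0 0 0 0.55 | -3.2 0 0 -0.08 0.55 | -3.96 0 0 -0.16 0.55'
python3 drive.py '0 0 0.4 0 0.55 | 0 0 0.8 0 0.55 | 0 0 1.2 0 0.55 | 0 0 1.2 0 0.55 | 0 0 1.2 0 0.55'
python3 - <<'E'
from h import *
o=r.observe(); p=o["position"]; print(p,tool([435.8-p[0],36.6-p[1],8-p[2]]),o["tcp_rot"])
E
```

```text
clock: 19.9
position: [428.0, 52.4, 134.6]
tcp_rot: [0.665, 0.747, 0.001, 0.001]
force: [1.0, -0.3, -0.4]
gripper_width: 0.546
grip_force: 0.0
clock: 20.32
position: [427.5, 54.3, 73.8]
tcp_rot: [0.666, 0.746, -0.0, -0.0]
force: [0.1, 0.5, -0.4]
gripper_width: 0.55
grip_force: 0.0
[427.49505173  54.31493709  73.82670354] [-18.51117714   6.29520804  65.83048486] [ 6.66344732e-01  7.45643769e-01 -2.60002444e-04 -5.58002297e-06]
```

To row units: 65 mm is 1.3, 60 mm is 1.2.

```bash
python3 drive.py '-0.37 0.126 0 0 0.55 | -0.37 0.126 0.5 0 0.55 | -0.37 0.126 1 0 0.55 | -0.37 0.126 1.2 0 0.55 | -0.37 0.126 1.3 0 0.55'
python3 drive.py '0 0 0 0 0.55 | 0 0 0 0 0.2 | 0 0 0 0 0.2 | 0 0 0 0 0.2 | 0 0 0 0 0.2' 70
python3 drive.py '0 0 0 0 0.1 | 0 0 0 0 0.1 | 0 0 0 0 0.1'
python3 drive.py '0 0 -0.6 0 0.1 | 0 0 -1.2 0 0.1 | 0 0 -1.8 0.05 0.1 | 0 0 -1.8 0.1 0.1 | 0 0 -1.8 0.16 0.1'
python3 - <<'E'
from h import *
o=r.observe(); p=o["position"]; print(p,tool([559.2-p[0],29-p[1],23-p[2]]),o["tcp_rot"])
E
```

```text
clock: 20.73
position: [437.3, 36.9, 9.3]
tcp_rot: [0.666, 0.746, 0.001, 0.001]
force: [-1.5, -0.4, 0.0]
gripper_width: 0.549
grip_force: 0.0
clock: 21.15
position: [436.6, 36.6, 10.2]
tcp_rot: [0.666, 0.746, 0.001, 0.001]
force: [-0.4, -1.0, 8.1]
gripper_width: 0.273
grip_force: 69.6
clock: 21.4
position: [436.5, 36.6, 10.2]
tcp_rot: [0.666, 0.746, 0.001, 0.001]
force: [-0.5, -0.9, 7.2]
gripper_width: 0.273
grip_force: 69.6
clock: 21.82
position: [437.0, 36.6, 101.2]
tcp_rot: [0.725, 0.689, 0.002, 0.001]
force: [0.1, 0.4, -1.9]
gripper_width: 0.272
grip_force: 69.6
[437.01570799  36.62854795 101.17881165] [ -1.39668858 122.04877269  78.74813581] [0.72506509 0.68867627 0.00190254 0.00141115]
```

```bash
python3 drive.py '0 0.6 0 0 0.1 | 0 1.2 0 0 0.1 | -0.02 1.8 0 0 0.1 | -0.02 2.44 0 0 0.1 | -0.02 2.44 0 0 0.1'
python3 drive.py '0 0 0 0 0.1 | 0 0 0.4 0 0.1 | 0 0 0.8 0 0.1 | 0 0 1.1 0 0.1 | 0 0 1.3 0 0.1'
python3 - <<'E'
from h import *
o=r.observe(); p=o["position"]; print(p,tool([559.2-p[0],29-p[1],25-p[2]]),o["tcp_rot"])
E
```

```text
clock: 22.23
position: [564.6, 29.6, 100.1]
tcp_rot: [0.725, 0.689, 0.004, 0.002]
force: [1.8, -0.2, -1.2]
gripper_width: 0.272
grip_force: 69.5
clock: 22.65
position: [555.1, 29.6, 32.8]
tcp_rot: [0.724, 0.69, -0.001, -0.001]
force: [-0.4, -0.5, -1.4]
gripper_width: 0.269
grip_force: 69.6
[555.09021891  29.58085923  32.77365328] [-0.37965082  4.15705971  7.76093443] [ 0.72350671  0.69031536 -0.00144993 -0.00080072]
```

To row units: 6 mm is 0.12, 7 mm is 0.14.

```bash
python3 drive.py '0 0 0 0 0.1 | 0 0 0.04 0 0.1 | 0 0 0.08 0 0.1 | 0 0 0.12 0 0.1 | 0 0 0.14 0 0.1'
python3 drive.py '0 0 0.02 0 0.1 | 0 0 0.04 0 0.1 | 0 0 0.04 0 0.1'
python3 - <<'E'
from h import *
o=r.observe(); p=o["position"]; print(p,o["force"],tool([559.2-p[0],29-p[1],24-p[2]]),o["tcp_rot"])
E
```

```text
clock: 23.07
position: [557.8, 29.7, 27.2]
tcp_rot: [0.724, 0.69, 0.0, 0.0]
force: [-0.1, 0.1, -1.7]
gripper_width: 0.272
grip_force: 69.5
clock: 23.32
position: [557.4, 29.6, 24.7]
tcp_rot: [0.724, 0.69, 0.0, 0.0]
force: [0.4, -0.8, -2.0]
gripper_width: 0.267
grip_force: 69.5
[557.43160311  29.64902711  24.66123862] [ 0.35233891 -0.84294236 -2.03738117] [-0.56330896  1.79751202  0.66131219] [7.23895803e-01 6.89909317e-01 1.65841280e-05 1.35981885e-05]
```

To row units: 1 mm is 0.02, 1.5 mm is 0.03.

```bash
python3 drive.py '0 0.03 0.02 0 0.1 | 0 0.03 0.02 0 0.3 | 0 0.03 0.02 0 0.5 | 0 0.03 0.02 0 0.5 | 0 0.03 0.02 0 0.5'
python3 drive.py '0 0 -0.5 0 0.5 | 0 0 -1.2 0 0.5 | 0 0 -1.8 0 0.5'
python3 drive.py '-0.48 -0.46 0 0 0.55 | -0.96 -0.92 0 0 0.55 | -1.44 -1.38 0 0.1 0.55 | -1.92 -1.84 0 0.2 0.55 | -2.34 -2.22 0 0.244 0.55'
python3 drive.py '0 0 0.3 0 0.55 | 0 0 0.6 0 0.55 | 0 0 0.8 0 0.55 | 0 0 0.8 0 0.55 | 0 0 0.8 0 0.55'
python3 - <<'E'
from h import *
np.set_printoptions(precision=2,suppress=True)
t=r.snapshot("top")
h=cv2.cvtColor(t["image"],cv2.COLOR_RGB2HSV); m=(h[...,1]<60)&(h[...,2]>90)
for b,a,cc in blobs(t,m,100):
    p=plane(t,[cc],25)[0]
    if 400<p[0]<520 and abs(p[1])<260: print(p,a)
o=r.observe(); p=o["position"]; print(p,tool([440-p[0],-81.3-p[1],9-p[2]]),o["tcp_rot"])
E
```

```text
clock: 23.73
position: [559.3, 29.6, 23.7]
tcp_rot: [0.724, 0.69, 0.0, 0.0]
force: [0.1, 0.1, -0.3]
gripper_width: 0.497
grip_force: 0.0
clock: 23.98
position: [558.6, 29.9, 114.6]
tcp_rot: [0.724, 0.69, -0.0, -0.001]
force: [0.9, -0.3, 0.7]
gripper_width: 0.498
grip_force: 0.0
clock: 24.4
position: [440.5, -83.4, 113.8]
tcp_rot: [0.804, 0.595, -0.0, 0.0]
force: [0.1, -0.5, 0.2]
gripper_width: 0.55
grip_force: 0.0
clock: 24.82
position: [442.4, -81.7, 73.6]
tcp_rot: [0.802, 0.597, -0.0, -0.0]
force: [0.3, -0.0, 0.6]
gripper_width: 0.548
grip_force: 0.0
[450.63 -43.01  25.  ] 112
[442.78 -81.7   73.94] [-0.43 -2.8  64.94] [0.8 0.6 0.  0. ]
```

```bash
python3 drive.py '0 -0.06 0 0 0.55 | 0 -0.06 0.5 0 0.55 | 0 -0.06 1 0 0.55 | 0 -0.06 1.2 0 0.55 | 0 -0.06 1.3 0 0.55'
python3 drive.py '0 0 0 0 0.55 | 0 0 0 0 0.2 | 0 0 0 0 0.2 | 0 0 0 0 0.2 | 0 0 0 0 0.2' 70
python3 drive.py '0 0 0 0 0.1 | 0 0 0 0 0.1 | 0 0 0 0 0.1'
python3 drive.py '0 0 -0.6 0 0.1 | 0 0 -1.2 0 0.1 | 0 0 -2 -0.08 0.1 | 0 0 -2 -0.16 0.1 | 0 0 -2 -0.244 0.1'
python3 drive.py '0 0 0 0 0.1 | 0 0 0 0 0.1'
python3 - <<'E'
from h import *
o=r.observe(); p=o["position"]; print(p,tool([617.2-p[0],26-p[1],24-p[2]]),o["tcp_rot"])
E
```

```text
clock: 25.28
position: [439.1, -80.7, 7.8]
tcp_rot: [0.802, 0.597, -0.001, -0.0]
force: [0.3, 0.3, -0.2]
gripper_width: 0.549
grip_force: 0.0
clock: 25.7
position: [440.1, -81.0, 9.7]
tcp_rot: [0.802, 0.597, 0.001, 0.001]
force: [-1.1, 0.9, 6.4]
gripper_width: 0.276
grip_force: 69.5
clock: 25.95
position: [440.1, -81.0, 9.6]
tcp_rot: [0.802, 0.597, 0.001, 0.001]
force: [-0.7, 1.5, 6.3]
gripper_width: 0.274
grip_force: 69.5
clock: 26.37
position: [441.1, -81.8, 111.1]
tcp_rot: [0.723, 0.691, 0.001, 0.002]
force: [-0.5, -0.5, -2.5]
gripper_width: 0.269
grip_force: 69.8
clock: 26.53
position: [439.2, -81.5, 108.8]
tcp_rot: [0.725, 0.689, -0.0, -0.0]
force: [0.9, -0.3, -1.9]
gripper_width: 0.27
grip_force: 69.8
[439.18433447 -81.51067778 108.78190561] [116.4704398  172.30548266  84.74403712] [ 7.24940390e-01  6.88811601e-01 -8.72630415e-05 -2.70800639e-05]
```

To row units: 172 mm is 3.44, 116 mm is 2.32.

```bash
python3 drive.py '0.46 0.68 0 0 0.1 | 0.92 1.36 0 0 0.1 | 1.38 2.04 0 0 0.1 | 1.84 2.72 0 0 0.1 | 2.32 3.44 0 0 0.1'
python3 drive.py '0 0 0 0 0.1 | 0 0 0.4 0 0.1 | 0 0 0.8 0 0.1 | 0 0 1.2 0 0.1 | 0 0 1.5 0 0.1'
python3 drive.py '0 0 0 0 0.1 | 0 0 0.04 0 0.1 | 0 0 0.1 0 0.1 | 0 0 0.1 0 0.1'
python3 - <<'E'
from h import *
o=r.observe(); p=o["position"]; print(p,o["force"],tool([617.2-p[0],26-p[1],24-p[2]]),o["tcp_rot"])
E
```

```text
clock: 26.95
position: [616.2, 26.8, 107.9]
tcp_rot: [0.725, 0.689, -0.001, -0.0]
force: [0.3, -0.7, -2.0]
gripper_width: 0.271
grip_force: 69.7
clock: 27.37
position: [613.9, 25.5, 31.2]
tcp_rot: [0.724, 0.69, -0.001, -0.001]
force: [-0.0, 0.5, -1.4]
gripper_width: 0.269
grip_force: 69.9
clock: 27.7
position: [616.1, 25.9, 29.2]
tcp_rot: [0.724, 0.69, 0.001, 0.0]
force: [0.1, -0.0, -2.1]
gripper_width: 0.275
grip_force: 69.8
[616.06794789  25.86998637  29.23962443] [ 0.13508861 -0.02226982 -2.07399851] [0.18320723 1.11825051 5.24099805] [7.24002072e-01 6.89797530e-01 5.04006185e-04 3.35554235e-04]
```

```bash
python3 drive.py '0 0.02 0.04 0 0.1 | 0 0.02 0.08 0 0.1 | 0 0.02 0.1 0 0.1 | 0 0.02 0.12 0 0.1 | 0 0.02 0.12 0 0.1'
python3 drive.py '0 0 0 0 0.3 | 0 0 0 0 0.5 | 0 0 0 0 0.5 | 0 0 0 0 0.5'
python3 drive.py '0 0 -0.5 0 0.5 | 0 0 -1.2 0 0.5 | 0 0 -1.8 0 0.5'
python3 drive.py '-0.54 -0.44 0 0 0.55 | -1.08 -0.88 0 0 0.55 | -1.62 -1.3 0 0 0.55 | -2.16 -1.74 0 0 0.55'
python3 drive.py '-0.54 -0.44 0 0 0.55 | -1.08 -0.88 0 0 0.55 | -1.62 -1.3 0 0 0.55 | -2.16 -1.74 0 0.048 0.55 | -2.16 -1.74 0.8 0.048 0.55'
python3 drive.py '0 0 0 0 0.55 | 0 0 0 0 0.55 | 0 0 0 0 0.55'
python3 - <<'E'
from h import *
np.set_printoptions(precision=2,suppress=True)
t=r.snapshot("top");s=r.snapshot("scene")
crop(t,"t5.png",225,130,385,270,4.2);
o=r.observe(); p=o["position"]; print(p,tool([433.2-p[0],-181.3-p[1],9-p[2]]),o["tcp_rot"])
E
```

```text
clock: 28.12
position: [616.9, 25.6, 23.7]
tcp_rot: [0.724, 0.69, 0.0, 0.0]
force: [-2.3, -1.0, 4.2]
gripper_width: 0.275
grip_force: 70.7
clock: 28.45
position: [616.7, 25.7, 22.7]
tcp_rot: [0.724, 0.69, 0.0, 0.0]
force: [-0.0, -0.6, -0.5]
gripper_width: 0.5
grip_force: 0.0
clock: 28.7
position: [616.2, 26.0, 113.5]
tcp_rot: [0.724, 0.69, -0.0, -0.001]
force: [-0.0, -0.4, 0.2]
gripper_width: 0.501
grip_force: 0.0
clock: 29.03
position: [523.6, -78.9, 112.9]
tcp_rot: [0.724, 0.69, 0.0, 0.0]
force: [1.0, -0.5, 0.6]
gripper_width: 0.549
grip_force: 0.0
clock: 29.45
position: [429.0, -192.3, 76.0]
tcp_rot: [0.746, 0.666, -0.002, 0.004]
force: [1.4, -2.0, -1.0]
gripper_width: 0.551
grip_force: 0.0
clock: 29.7
position: [434.0, -180.2, 73.7]
tcp_rot: [0.739, 0.673, 0.001, 0.0]
force: [0.6, 1.2, -0.1]
gripper_width: 0.547
grip_force: 0.0
(588, 672, 3)
[ 434.55 -180.19   74.17] [-1.24 -1.45 65.16] [0.74 0.67 0.   0.  ]
```

View pics/t5.png

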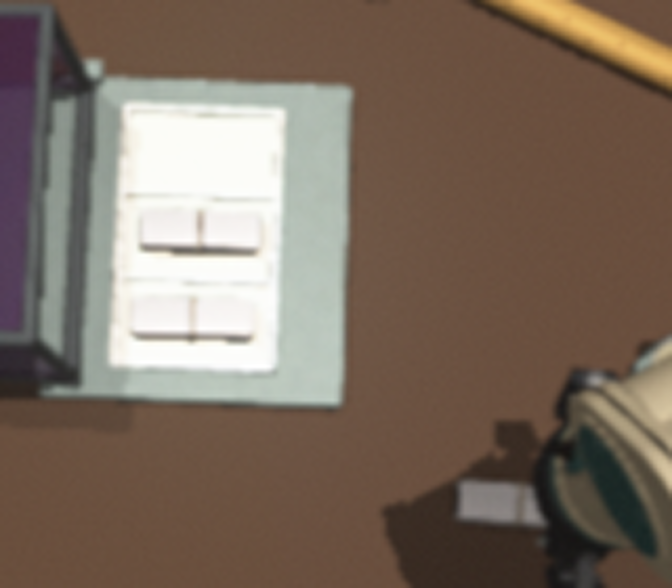

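Two tubes lie in their bays, at (201,229) and (192,317). The third is still where it was, with its end at (458,500). Picking it up.

To row units: 50 mm is 1, -1 mm is -0.02.

```bash
python3 drive.py '-0.02 -0.03 0 0 0.55 | -0.02 -0.03 0.5 0 0.55 | -0.02 -0.03 1 0 0.55 | -0.02 -0.03 1.2 0 0.55 | -0.02 -0.03 1.3 0 0.55'
python3 drive.py '0 0 0 0 0.55 | 0 0 0 0 0.2 | 0 0 0 0 0.2 | 0 0 0 0 0.2 | 0 0 0 0 0.2' 70
python3 drive.py '0 0 0 0 0.1 | 0 0 0 0 0.1 | 0 0 0 0 0.1'
python3 drive.py '0 0 -0.6 0 0.1 | 0 0 -1.2 0 0.1 | 0 0 -2 -0.048 0.1 | 0 0 -2 -0.048 0.1 | 0 0 -2 -0.048 0.1'
python3 - <<'E'
from h import *
o=r.observe(); p=o["position"]; print(p,tool([675.2-p[0],23-p[1],24-p[2]]),o["tcp_rot"])
E
```

```text
clock: 30.22
position: [430.9, -181.8, 7.1]
tcp_rot: [0.74, 0.673, -0.0, -0.0]
force: [0.1, 1.0, 0.2]
gripper_width: 0.554
grip_force: 0.0
clock: 30.63
position: [432.0, -182.5, 9.0]
tcp_rot: [0.74, 0.672, 0.001, 0.001]
force: [0.1, 0.9, 5.2]
gripper_width: 0.271
grip_force: 69.4
clock: 30.88
position: [431.9, -182.5, 9.0]
tcp_rot: [0.74, 0.672, 0.001, 0.001]
force: [-0.8, 0.8, 5.5]
gripper_width: 0.272
grip_force: 69.4
clock: 31.3
position: [432.0, -183.5, 109.9]
tcp_rot: [0.724, 0.689, 0.001, 0.002]
force: [-0.4, -0.8, -2.5]
gripper_width: 0.27
grip_force: 69.6
[ 432.01343995 -183.51450995  109.87989323] [218.42534313 232.27979832  86.60119306] [0.72436951 0.6894075  0.00100584 0.00225815]
```

```bash
python3 drive.py '0.44 0.46 0 0 0.1 | 0.88 0.92 0 0 0.1 | 1.32 1.4 0 0 0.1 | 1.76 1.86 0 0 0.1 | 2.18 2.32 0 0 0.1'
python3 drive.py '0.44 0.46 0 0 0.1 | 0.88 0.92 0 0 0.1 | 1.32 1.4 0 0 0.1 | 1.76 1.86 0 0 0.1 | 2.18 2.32 0 0 0.1'
python3 drive.py '0 0 0 0 0.1 | 0 0 0.4 0 0.1 | 0 0 0.8 0 0.1 | 0 0 1.2 0 0.1 | 0 0 1.46 0 0.1'
python3 drive.py '0 0 0 0 0.1 | 0 0 0.04 0 0.1 | 0 0 0.1 0 0.1 | 0 0 0.1 0 0.1'
python3 - <<'E'
from h import *
o=r.observe(); p=o["position"]; print(p,o["force"],tool([675.2-p[0],23-p[1],24-p[2]]),o["tcp_rot"])
E
```

```text
clock: 31.72
position: [551.8, -78.4, 106.5]
tcp_rot: [0.724, 0.69, -0.001, -0.001]
force: [0.2, -0.1, -1.1]
gripper_width: 0.272
grip_force: 69.6
clock: 32.13
position: [672.8, 24.9, 105.8]
tcp_rot: [0.724, 0.69, -0.001, -0.001]
force: [0.7, 0.2, -2.1]
gripper_width: 0.276
grip_force: 69.6
clock: 32.55
position: [670.5, 23.1, 31.0]
tcp_rot: [0.724, 0.69, -0.003, -0.001]
force: [-0.3, 0.2, -1.7]
gripper_width: 0.273
grip_force: 69.7
clock: 32.88
position: [673.5, 24.1, 30.2]
tcp_rot: [0.724, 0.69, 0.0, 0.0]
force: [0.0, 0.8, -1.3]
gripper_width: 0.271
grip_force: 69.6
[673.45765648  24.11404532  30.22603591] [ 0.013069    0.77020519 -1.33147922] [-1.02996517  1.7870104   6.22785249] [7.23903344e-01 6.89901179e-01 4.36953356e-04 3.45995782e-04]
```

To row units: 6 mm is 0.12, 2 mm is 0.04.

```bash
python3 drive.py '-0.02 0.02 0.04 0 0.1 | -0.02 0.03 0.08 0 0.1 | -0.02 0.03 0.12 0 0.1 | -0.02 0.03 0.13 0 0.1 | -0.02 0.03 0.13 0 0.1'
python3 drive.py '0 0 0 0 0.3 | 0 0 0 0 0.5 | 0 0 0 0 0.5 | 0 0 0 0 0.5'
python3 drive.py '0 0 -0.5 0 0.5 | 0 0 -1.2 0 0.5 | 0 0 -1.8 0 0.5'
python3 drive.py '-0.1 -0.54 -0.3 0 0.55 | -0.2 -1.08 -0.6 0 0.55 | -0.3 -1.62 -1 0 0.55 | -0.4 -2.18 -1.4 0 0.55'
python3 drive.py '-0.1 -0.54 -0.3 0 0.55 | -0.2 -1.08 -0.6 0 0.55 | -0.3 -1.62 -1 0 0.55 | -0.4 -2.18 -1.4 0 0.55 | -0.4 -2.18 -1.4 0 0.55'
python3 - <<'E'
from h import *
np.set_printoptions(precision=2,suppress=True)
t=r.snapshot("top");s=r.snapshot("scene")
a=cv2.resize(t["image"][190:250,360:460,::-1],None,fx=4,fy=4,interpolation=cv2.INTER_CUBIC); b=cv2.resize(s["image"][130:220,200:300,::-1],None,fx=4,fy=4,interpolation=cv2.INTER_CUBIC)
c=cv2.resize(t["image"][140:225,240:320,::-1],None,fx=4,fy=4,interpolation=cv2.INTER_CUBIC)
im=np.zeros((600,800,3),np.uint8); im[:240,:400]=a; im[240:600,:400]=b; im[:340,400:720]=c; cv2.imwrite("pics/l6.png",im)
o=r.observe(); print(o["position"],o["tcp_rot"],o["joint_pos"])
E
```

```text
clock: 33.3
position: [674.5, 22.8, 23.2]
tcp_rot: [0.724, 0.69, -0.0, 0.0]
force: [0.1, 0.3, -1.1]
gripper_width: 0.274
grip_force: 69.6
clock: 33.63
position: [674.7, 23.1, 23.4]
tcp_rot: [0.724, 0.69, 0.0, 0.0]
force: [0.5, -1.0, 0.3]
gripper_width: 0.499
grip_force: 0.0
clock: 33.88
position: [674.2, 23.3, 114.2]
tcp_rot: [0.724, 0.69, -0.0, -0.0]
force: [1.2, 0.3, 0.5]
gripper_width: 0.501
grip_force: 0.0
clock: 34.22
position: [563.2, 8.1, 183.8]
tcp_rot: [0.724, 0.69, -0.0, 0.0]
force: [-0.2, -0.1, 0.6]
gripper_width: 0.543
grip_force: 0.0
clock: 34.63
position: [451.1, -7.0, 255.7]
tcp_rot: [0.724, 0.69, -0.001, 0.002]
force: [-0.2, -0.4, -0.0]
gripper_width: 0.547
grip_force: 0.0
[455.04  -6.99 254.19] [0.72 0.69 0.   0.  ] [ 0.59  0.43 -0.88  1.99  0.42  0.91 -0.56]
```

View pics/l6.png

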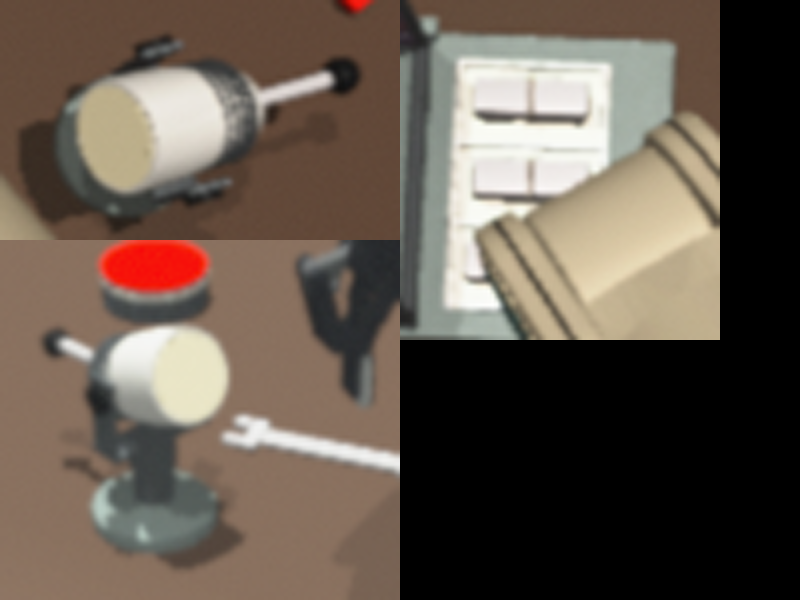

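```bash
cat > lamp.py <<'E'
from h import *
np.set_printoptions(precision=2,suppress=True)
A=np.array([618,42,14.])
def ballpos(P,yaw,al):
    h=-115*np.cos(al)+30*np.sin(al); v=115*np.sin(al)+30*np.cos(al)
    return np.array([P[0]+h*np.cos(yaw),P[1]+h*np.sin(yaw),130+v])
def target(P):
    d=A[:2]-P; return np.arctan2(d[1],d[0]),np.arctan2(116,np.hypot(*d))
def fit(B,F):
    "pivot xy, yaw, tilt from ball and front-face centre"
    def e(q):
        P,y,a=q[:2],q[2],q[3]; f=np.array([P[0]+51*np.cos(a)*np.cos(y),P[1]+51*np.cos(a)*np.sin(y),130-51*np.sin(a)])
        return np.r_[ballpos(P,y,a)-B,f-F]
    return least_squares(e,[500,-290,1.6,0])
E
python3 - <<'E'
from lamp import *
t=r.snapshot("top");s=r.snapshot("scene")
T=lambda a:np.array(a)/4+[360,190]-.375; S=lambda a:(np.array(a)-[0,240])/4+[200,130]-.375
X=tri(t,T([(344,74),(115,136)]),s,S([(55,343),(190,377)])); print(X)
f=fit(X[0,:3],X[1,:3]); print(f.x,f.fun)
print("knob mid z130",plane(t,T([(160,50),(195,188),(177,119)]),130))
for z in (5,15,25): print("disc",z,plane(s,S([(154,510)]),z))
for P in (f.x[:2],np.array([500.,-292])):
    y,a=target(P); print("goal yaw,tilt",y,a,"ball",ballpos(P,y,a))
o=r.observe();p=o["position"]; print(p,tool(X[0,:3]-p-[0,0,19]))
E
```

```text
[[ 532.04 -407.25  104.54    2.59]
 [ 488.16 -245.29  147.92    2.73]]
[ 500.86 -292.16    1.84   -0.45] [-0.68  2.51  2.65  0.68 -2.51  4.19]
knob mid z130 [[ 545.93 -282.25  130.  ]
 [ 458.2  -299.11  130.  ]
 [ 501.79 -290.41  130.  ]]
disc 5 [[ 501.08 -288.85    5.  ]]
disc 15 [[ 506.76 -275.57   15.  ]]
disc 25 [[ 512.44 -262.29   25.  ]]
goal yaw,tilt 1.2336266800944826 0.3165767045646151 ball [ 467.79 -386.48  194.31]
goal yaw,tilt 1.2311905272587018 0.3164637700517813 ball [ 466.7  -386.24  194.3 ]
[455.67  -6.6  253.08] [-396.53   95.52  167.53]
```

```bash
python3 drive.py '-0.66 0.16 0 0 0.6 | -1.32 0.32 0 0 0.6 | -1.98 0.48 0 0 0.6 | -2.64 0.64 0 0 0.6'
python3 drive.py '-0.66 0.16 0 0 0.6 | -1.32 0.32 0 0 0.6 | -1.98 0.48 0 0 0.6 | -2.64 0.64 0 0 0.6'
python3 drive.py '-0.66 0.16 0 -0.06 0.6 | -1.32 0.32 0 -0.12 0.6 | -1.98 0.48 0 -0.2 0.6 | -2.64 0.64 0 -0.26 0.6 | -2.64 0.64 0 -0.314 0.6'
python3 drive.py '0 0 0 0 0.6 | 0 0 0.4 0 0.6 | 0 0 0.8 0 0.6 | 0 0 0.8 0 0.6 | 0 0 0.8 0 0.6'
python3 - <<'E'
from h import *
o=r.observe();p=o["position"]; print(p,tool(np.array([532,-407,86])-p),o["tcp_rot"],o["joint_pos"])
E
```

```text
clock: 35.17
position: [481.4, -141.2, 252.2]
tcp_rot: [0.724, 0.69, 0.0, -0.001]
force: [-0.1, -0.3, -0.4]
gripper_width: 0.604
grip_force: 0.0
clock: 35.5
position: [506.8, -275.1, 251.7]
tcp_rot: [0.724, 0.69, 0.0, -0.001]
force: [0.9, 0.3, 1.1]
gripper_width: 0.601
grip_force: 0.0
clock: 35.92
position: [531.1, -415.7, 249.6]
tcp_rot: [0.61, 0.792, -0.001, 0.0]
force: [-0.6, -0.1, 0.4]
gripper_width: 0.601
grip_force: 0.0
clock: 36.33
position: [531.6, -405.3, 211.7]
tcp_rot: [0.607, 0.795, 0.0, -0.002]
force: [0.3, -1.0, 1.1]
gripper_width: 0.598
grip_force: 0.0
[ 531.57796719 -405.26372764  211.67706333] [ -2.15339731   0.15665642 125.67121922] [ 6.06748117e-01  7.94892386e-01  2.30607080e-04 -1.66231276e-03] [ 1.05207521  0.80465698 -0.84250798  1.46252224  0.62541642  1.15982572
  0.37527625]
```

To row units: 124 mm is 2.48, 115 mm is 2.3.

```bash
python3 drive.py '-0.04 0 0.6 0 0.6 | -0.04 0 1.2 0 0.6 | -0.04 0 1.8 0 0.6 | -0.04 0 2.3 0 0.6 | -0.04 0 2.48 0 0.6'
python3 drive.py '0 0 0 0 0.6 | 0 0 0 0 0.2 | 0 0 0 0 0.1 | 0 0 0 0 0.1 | 0 0 0 0 0.1' 60
python3 drive.py '0 0 0 0 0.1 | 0 0 0 0 0.1 | 0 0 0 0 0.1'
python3 - <<'E'
from lamp import *
o=r.observe();p=o["position"]; b=p+[0,0,19]; print(p,o["tcp_rot"],o["torque"])
P=np.array([501.2,-292.]); y,a=target(P); y0,a0=1.836,-.455
print("model ball now",ballpos(P,y0,a0),"goal",ballpos(P,y,a))
c,s=np.cos(y0),np.sin(y0); M=np.array([[c,s,0],[s,-c,0],[0,0,-1]])
for k in range(1,16):
    f=k/15; print(k,M@(ballpos(P,y0+f*(y-y0),a0+f*(a-a0))-ballpos(P,y0,a0)),f*(y0-y))
E
```

```text
clock: 36.75
position: [531.1, -407.6, 86.5]
tcp_rot: [0.607, 0.795, -0.0, -0.002]
force: [-0.8, 0.1, -0.2]
gripper_width: 0.598
grip_force: 0.0
clock: 37.17
position: [533.7, -408.9, 91.3]
tcp_rot: [0.607, 0.795, 0.0, 0.002]
force: [1.2, 0.3, 1.6]
gripper_width: 0.244
grip_force: 58.5
clock: 37.42
position: [533.1, -408.9, 89.9]
tcp_rot: [0.607, 0.795, 0.0, 0.001]
force: [1.5, -0.3, 1.4]
gripper_width: 0.247
grip_force: 58.5
[ 533.12 -408.88   89.94] [0.61 0.79 0.   0.  ] [ 0.   -0.42 -0.07]
model ball now [ 531.73 -404.41  106.41] goal [ 468.21 -386.33  194.33]
1 [-0.96 -4.71 -6.02] 0.040107449371389485
2 [ -1.43  -9.48 -12.09] 0.08021489874277897
3 [ -1.38 -14.25 -18.19] 0.12032234811416848
4 [ -0.84 -18.98 -24.3 ] 0.16042979748555794
5 [  0.21 -23.64 -30.41] 0.20053724685694743
6 [  1.74 -28.16 -36.51] 0.24064469622833695
7 [  3.75 -32.51 -42.57] 0.28075214559972644
8 [  6.22 -36.65 -48.58] 0.3208595949711159
9 [  9.13 -40.53 -54.52] 0.36096704434250537
10 [ 12.44 -44.12 -60.38] 0.40107449371389486
11 [ 16.14 -47.39 -66.14] 0.44118194308528436
12 [ 20.19 -50.29 -71.79] 0.4812893924566739
13 [ 24.56 -52.8  -77.32] 0.5213968418280633
14 [ 29.21 -54.9  -82.7 ] 0.5615042911994529
15 [ 34.1  -56.56 -87.92] 0.6016117405708423
```

```bash
python3 drive.py '-0.028 -0.284 -0.364 0.12 0.1 | 0.034 -0.56 -0.73 0.24 0.1 | 0.18 -0.81 -1.09 0.36 0.1 | 0.4 -1.006 -1.436 0.48 0.1 | 0.68 -1.132 -1.76 0.6 0.1'
python3 drive.py '0 0 0 0 0.1 | 0 0 0 0 0.1 | 0 0 0 0 0.1'
python3 - <<'E'
from lamp import *
o=r.observe();p=o["position"]; print(p,o["tcp_rot"],o["force"],o["torque"])
t=r.snapshot("top");s=r.snapshot("scene")
a=cv2.resize(t["image"][180:260,350:450,::-1],None,fx=4,fy=4,interpolation=cv2.INTER_CUBIC); b=cv2.resize(s["image"][110:230,200:300,::-1],None,fx=4,fy=4,interpolation=cv2.INTER_CUBIC)
im=np.zeros((480,800,3),np.uint8); im[:320,:400]=a; im[:480,400:]=b; cv2.imwrite("pics/l7.png",im)
E
```

```text
clock: 37.83
position: [466.9, -390.4, 176.6]
tcp_rot: [0.817, 0.577, -0.0, -0.001]
force: [3.8, 2.7, -6.8]
gripper_width: 0.244
grip_force: 58.8
clock: 38.08
position: [467.7, -390.4, 176.2]
tcp_rot: [0.814, 0.581, -0.001, -0.001]
force: [-1.6, 2.5, -0.9]
gripper_width: 0.24
grip_force: 59.3
[ 467.74 -390.4   176.21] [ 0.81  0.58 -0.   -0.  ] [-1.64  2.49 -0.94] [0.36 0.32 0.07]
```

View pics/l7.png

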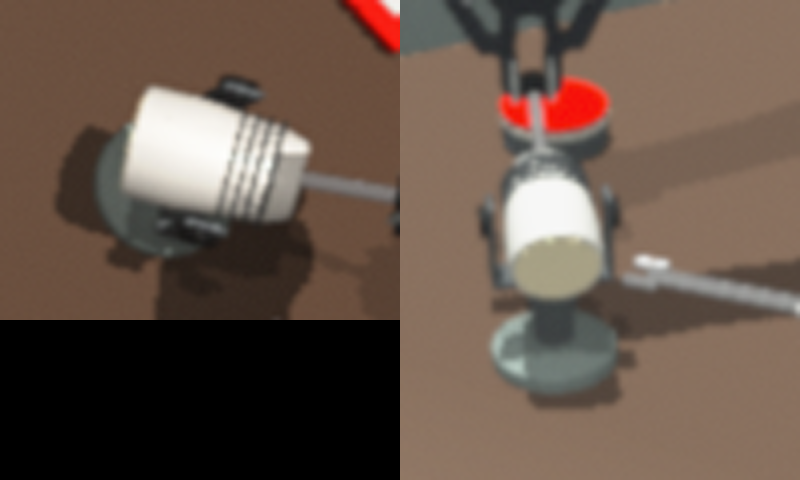

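The head has swung round towards the tray, and the ball is still in the grip at the top of the scene view (533,85). Releasing, backing off and measuring the aim.

```bash
python3 drive.py '0 0 0 0 0.3 | 0 0 0 0 0.5 | 0 0 0 0 0.6 | 0 0 0 0 0.6'
python3 drive.py '0 0 -0.6 0 0.6 | 0 0 -1.2 0 0.6 | -0.6 0 -1.6 0 0.6 | -1.2 0 -1.6 0 0.6 | -1.8 0 -1.6 0 0.6'
python3 drive.py '-0.8 0 0 0 0.6 | -1.6 0 0 0 0.6 | -1.6 0 0 0 0.6'
python3 - <<'E'
from lamp import *
t=r.snapshot("top");s=r.snapshot("scene")
a=cv2.resize(t["image"][180:260,370:470,::-1],None,fx=4,fy=4,interpolation=cv2.INTER_CUBIC); b=cv2.resize(s["image"][110:230,200:300,::-1],None,fx=4,fy=4,interpolation=cv2.INTER_CUBIC)
im=np.zeros((480,800,3),np.uint8); im[:320,:400]=a; im[:480,400:]=b; cv2.imwrite("pics/l8.png",im)
E
```

```text
clock: 38.52
position: [469.1, -391.4, 177.1]
tcp_rot: [0.815, 0.58, 0.0, 0.0]
force: [-0.2, 0.4, -0.6]
gripper_width: 0.6
grip_force: 0.0
clock: 38.93
position: [440.0, -477.4, 259.6]
tcp_rot: [0.814, 0.58, 0.0, 0.002]
force: [0.6, -0.3, -0.3]
gripper_width: 0.603
grip_force: 0.0
clock: 39.18
position: [406.1, -561.8, 255.9]
tcp_rot: [0.819, 0.574, -0.003, 0.002]
force: [-1.0, -1.5, -1.4]
gripper_width: 0.6
grip_force: 0.0
```

View pics/l8.png

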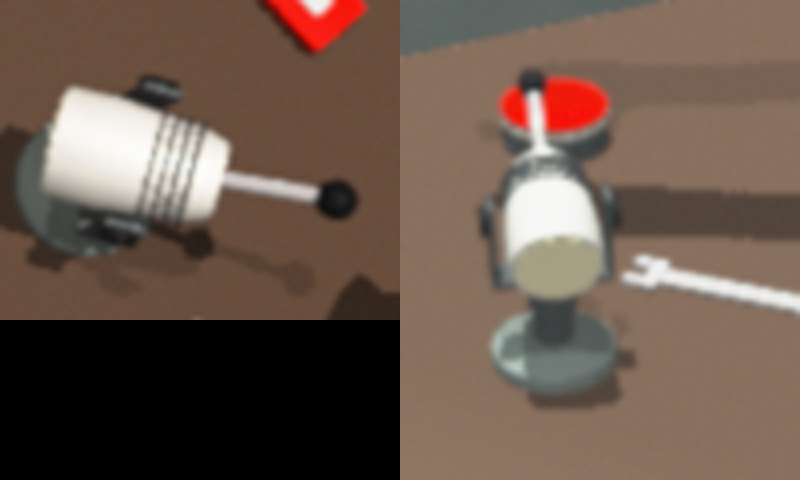

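The ball is now clear at top (337,199) and scene (132,83). The rod root is at top (228,180) and scene (141,148), and the yoke knobs are visible too. Working out the aim.

Run:
```python
from lamp import *
t=r.snapshot("top");s=r.snapshot("scene")
T=lambda a:np.array(a)/4+[370,180]-.375; S=lambda a:np.array(a)/4+[200,110]-.375
# ball by dark mask centroid
def cen(sn,x,y):
    w=sn["image"][y-7:y+8,x-7:x+8].max(2)<50; yy,xx=np.nonzero(w); print(w.sum()); return [x-7+xx.mean(),y-7+yy.mean()]
bt,bs=cen(t,454,229),cen(s,233,131); print(bt,T([(337,199)]),bs,S([(132,83)]))
B=tri(t,[bt],s,[bs])[0]; print("ball",B, tri(t,T([(337,199)]),s,S([(132,83)])))
X=tri(t,T([(228,180),(157,92),(115,228)]),s,S([(141,148),(88,217),(211,207)])); print("rod root",X[0],"knobs",X[1:],X[1:].mean(0))
print("knob mid z130/140",plane(t,T([(136,160)]),130),plane(t,T([(136,160)]),140), "prev 130/140")
d=X[0,:2]-B[:2]; print("rod yaw",np.arctan2(d[1],d[0]))
for P in ((501.2,-292),X[1:,:2].mean(0)):
    P=np.array(P); d=P-B[:2]; v=B[2]-130
    print("P",P,"yaw",np.arctan2(d[1],d[0]),"tilt",np.arcsin(v/118.85)-np.arctan2(30,115),"or",np.arctan2(v,np.hypot(*d))-np.arctan2(30,115),"goal",target(P))
```

```text
67
3
[np.float64(453.76119402985074), np.float64(229.62686567164178)] [[453.88 229.38]] [np.float64(233.0), np.float64(130.66666666666666)] [[232.62 130.38]]
ball [ 467.32 -390.25  185.09    2.12] [[ 468.12 -390.38  186.09    1.38]]
rod root [ 484.5  -336.71  158.87    0.66] knobs [[ 544.04 -305.33  130.33    0.57]
 [ 457.48 -272.5   133.81    1.69]] [ 500.76 -288.91  132.07    1.13]
knob mid z130/140 [[ 501.17 -289.74  130.  ]] [[ 499.82 -286.73  140.  ]] prev 130/140
rod yaw 1.2601973383989036
P [ 501.2 -292. ] yaw 1.2387346728440352 tilt 0.2268090202081232 or 0.23226856478976488 goal (np.float64(1.2343882594291578), np.float64(0.3167963454464869))
P [ 500.76 -288.91] yaw 1.2520753739731478 tilt 0.2268090202081232 or 0.221403101255841 goal (np.float64(1.2302989850584491), np.float64(0.31912791295178705))
```

```bash
python3 drive.py '0 0 0 0 0.6 | 0 0 0 0 0.6'
python3 - <<'E'
from h import *
np.set_printoptions(precision=2,suppress=True)
o=r.observe();p=o["position"]; print(p,tool(np.array([467.8,-390.3,165])-p),o["tcp_rot"], "goalshift",tool([0,5.5,8.4]))
E
```

```text
clock: 39.55
position: [414.1, -549.9, 257.6]
tcp_rot: [0.814, 0.581, 0.0, 0.0]
force: [0.4, -0.4, -0.1]
gripper_width: 0.6
grip_force: 0.0
[ 414.05 -549.9   257.56] [168.38  -1.13  92.59] [0.81 0.58 0.   0.  ] goalshift [ 5.2  -1.79 -8.4 ]
```

To row units: 168 mm is 3.36, 34 mm is 0.68.

```bash
python3 drive.py '0.68 0 0 0 0.6 | 1.36 0 0 0 0.6 | 2.04 -0.02 0 0 0.6 | 2.72 -0.02 0 0 0.6 | 3.36 -0.02 0 0 0.6'
python3 drive.py '0 0 0 0 0.6 | 0 0 0.6 0 0.6 | 0 0 1.2 0 0.6 | 0 0 1.6 0 0.6 | 0 0 1.84 0 0.6'
python3 drive.py '0 0 0 0 0.6 | 0 0 0 0 0.6 | 0 0 0 0 0.6'
python3 - <<'E'
from h import *
o=r.observe();p=o["position"]; print(p,tool(np.array([467.8,-390.3,165])-p))
E
```

```text
clock: 39.97
position: [467.9, -389.4, 257.6]
tcp_rot: [0.814, 0.581, 0.0, 0.0]
force: [1.3, -1.8, 0.3]
gripper_width: 0.6
grip_force: 0.0
clock: 40.38
position: [466.1, -391.0, 163.0]
tcp_rot: [0.814, 0.58, -0.001, -0.001]
force: [-0.2, 0.8, 0.6]
gripper_width: 0.6
grip_force: 0.0
clock: 40.63
position: [468.2, -392.5, 166.6]
tcp_rot: [0.815, 0.58, 0.001, 0.001]
force: [0.5, -0.4, 0.9]
gripper_width: 0.597
grip_force: 0.0
[ 468.24671844 -392.4658636   166.63855553] [ 1.90089372 -1.13553517  1.63479347]
```

```bash
python3 drive.py '0.02 -0.02 0.04 0 0.6 | 0.02 -0.02 0.04 0 0.4 | 0.02 -0.02 0.04 0 0.2 | 0.02 -0.02 0.04 0 0.1 | 0.02 -0.02 0.04 0 0.1' 90
python3 drive.py '0 0 0 0 0.1 | 0 0 0 0 0.1 | 0 0 0 0 0.1 | 0 0 0 0 0.1'
python3 drive.py '0.04 -0.02 -0.06 0 0.1 | 0.08 -0.03 -0.12 0 0.1 | 0.1 -0.04 -0.18 0 0.1 | 0.1 -0.04 -0.18 0 0.1 | 0.1 -0.04 -0.18 0 0.1'
python3 drive.py '0 0 0 0 0.1 | 0 0 0 0 0.1'
python3 drive.py '0 0 0 0 0.3 | 0 0 0 0 0.5 | 0 0 0 0 0.6 | 0 0 0 0 0.6'
python3 drive.py '0 0 -0.6 0 0.6 | 0 0 -1.2 0 0.6 | -0.6 0 -1.6 0 0.6 | -1.2 0 -1.6 0 0.6 | -1.8 0 -1.6 0 0.6'
python3 drive.py '-0.8 0 0 0 0.6 | -1.6 0 0 0 0.6 | -1.6 0 0 0 0.6'
python3 - <<'E'
from lamp import *
t=r.snapshot("top");s=r.snapshot("scene")
a=cv2.resize(t["image"][180:260,370:470,::-1],None,fx=4,fy=4,interpolation=cv2.INTER_CUBIC); b=cv2.resize(s["image"][110:230,200:300,::-1],None,fx=4,fy=4,interpolation=cv2.INTER_CUBIC)
im=np.zeros((600,800,3),np.uint8); im[:320,:400]=a; im[:480,400:]=b; c=t["image"][130:270,100:340,::-1]
im[320:600,:400]=cv2.resize(c,(480,280),interpolation=cv2.INTER_CUBIC)[:,80:]; cv2.imwrite("pics/l9.png",im)
E
```

```text
clock: 41.05
position: [466.7, -391.5, 163.8]
tcp_rot: [0.815, 0.58, 0.0, 0.001]
force: [-0.7, -1.3, 2.3]
gripper_width: 0.238
grip_force: 87.7
clock: 41.38
position: [466.6, -391.6, 163.5]
tcp_rot: [0.815, 0.58, -0.0, 0.001]
force: [0.1, -2.1, 3.2]
gripper_width: 0.237
grip_force: 87.9
clock: 41.8
position: [467.2, -385.9, 172.6]
tcp_rot: [0.815, 0.58, 0.001, 0.001]
force: [3.7, -3.4, 0.7]
gripper_width: 0.23
grip_force: 88.1
clock: 41.97
position: [467.1, -386.0, 172.5]
tcp_rot: [0.815, 0.58, 0.001, 0.001]
force: [4.2, -3.5, -0.0]
gripper_width: 0.238
grip_force: 88.2
clock: 42.3
position: [465.3, -384.6, 171.7]
tcp_rot: [0.815, 0.58, -0.0, -0.001]
force: [-0.2, 0.9, 0.9]
gripper_width: 0.599
grip_force: 0.0
clock: 42.72
position: [437.0, -471.2, 254.0]
tcp_rot: [0.814, 0.58, 0.0, 0.001]
force: [1.1, -1.3, -0.0]
gripper_width: 0.598
grip_force: 0.0
clock: 42.97
position: [403.3, -555.6, 250.4]
tcp_rot: [0.818, 0.575, -0.003, 0.0]
force: [-1.3, -1.6, -0.9]
gripper_width: 0.598
grip_force: 0.0
```

View pics/l9.png

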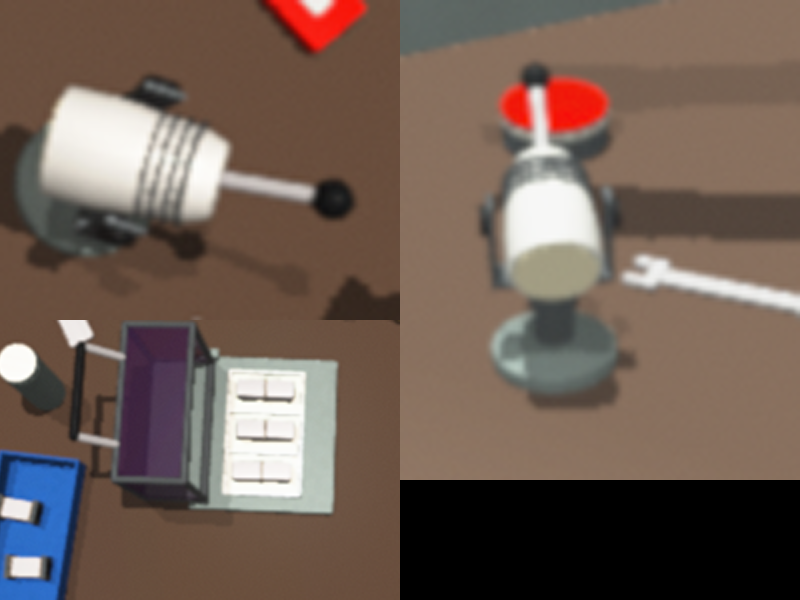

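All three tubes lie one to a bay, both stubs are in the bin, and the hood is open. The ball is now at top (333,198) and scene (136,75). Computing the aim and the tube centring.

Run:
```python
from lamp import *
t=r.snapshot("top");s=r.snapshot("scene")
T=lambda a:np.array(a)/4+[370,180]-.375; S=lambda a:np.array(a)/4+[200,110]-.375
B=tri(t,T([(333,198)]),s,S([(136,75)]))[0]; X=tri(t,T([(228,180)]),s,S([(142,146)]))[0]; print("ball",B,"root",X)
d=X[:2]-B[:2]; print("rod yaw",np.arctan2(d[1],d[0]))
for P in ((501,-290.5),(501,-292)):
    P=np.array(P); d=P-B[:2]; v=B[2]-130
    y,a=np.arctan2(d[1],d[0]),np.arctan2(v,np.hypot(*d))-np.arctan2(30,115)
    h=116/np.tan(a); print(y,a,np.arcsin(v/118.85)-np.arctan2(30,115),"goal",target(P),"goal ball",ballpos(P,*target(P)),"hits",P+h*np.array([np.cos(y),np.sin(y)]))
C=lambda a:(np.array(a)+[80,-320])/2+[100,130]-.25
c=plane(t,C([(265,390),(265,431),(262,471)]),39); print("tubes",c); u=np.array([.99875,-.05]);v=np.array([.05,.99875])
for q,b in zip(c,((676,39),(618,42),(560,45))): print((q[:2]-b)@u,(q[:2]-b)@v)
```

```text
ball [ 467.47 -383.79  195.89    1.85] root [ 484.12 -335.87  160.98    0.36]
rod yaw 1.236401531577998
1.2257601745548636 0.33141580944902105 0.33242940813217126 goal (np.float64(1.2324479248228608), np.float64(0.31792903426769126)) goal ball [ 467.85 -384.7   194.45] hits [615.02  26.74]
1.2205684385099365 0.33803928903379254 0.33242940813217126 goal (np.float64(1.2338548051875293), np.float64(0.31674107964589204)) goal ball [ 467.96 -386.32  194.33] hits [614.22  17.95]
tubes [[672.44  39.89  39.  ]
 [614.07  40.51  39.  ]
 [558.06  45.22  39.  ]]
-3.6034251351222206 0.7123125339535475
-3.847753435472346 -1.6814684781835554
-1.9531818703202002 0.1258206842661871
```

```bash
python3 drive.py '0 0 0 0 0.6 | 0 0 0 0 0.6 | 0 0 0 0 0.6'
python3 - <<'E'
from rig import r
print(r.close_job())
E
```

```text
clock: 43.42
position: [411.2, -545.1, 252.5]
tcp_rot: [0.814, 0.581, 0.0, 0.0]
force: [0.1, -0.3, 0.1]
gripper_width: 0.605
grip_force: 0.0
the job is handed in; nothing more can be done
None
```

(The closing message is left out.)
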